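# Set the power controller's dial to the red marker and start it

### The arm

A 6-joint arm with a two-finger parallel gripper is mounted at the origin on a cart in front of the work surface, level with it; the furniture and walls round the work are solid. World frame = base frame: x ahead of the robot, y to its left, z up, the work surface at z = 0. Lengths are in m, angles in degrees, forces in N, time in s.
With the tool pointing down it reaches from about 0.375 to 0.9 m from the base axis. Payload 3.1 kg.
Tool frame: the origin (TCP) lies on the centre line of the jaws, within the pads' length; the fingertips stand env.nose_length ahead of it and the grasp point (between the pads) lies 5 mm behind it (env.nose_length is the distance from the TCP to the fingertips, in m); x points along the fingers, z is the direction in which the jaws open and shut, and the axes are right-handed (so a half turn about x gives the same grasp; the last joint's range is limited). The gripper opens to 87 mm and grips with 3 to 60 N. Pads are 19 mm wide; open, the fingers measure 117 mm over their backs; the gripper's body (75 mm by 190 mm) begins 51 mm behind the grasp point.
Start: joints at [65.46, 30.224, 82.088, -0, 67.689, -10.227], TCP at [0.154, 0.606, 0.212] pointing down, gripper open.
Joint ranges: [-176.69, 176.69], [-43.24, 126.21], [12.49, 139.97], [-82, 262], [0, 151.66], [-163.58, 163.58]. Speed limits (degrees/s): [159.86, 159.86, 180, 180, 180, 180].

### API

Orientations are given as a 3x3 rotation matrix whose columns are the frame's x, y, z axes.
In Python, from rig import env gives the robot as it stands. The module is installed in compiled form; this text tells all that it offers.
- The arm moves only by the tool carry_out, never from a script. Its argument "steps" is text: rows parted by semicolons, each of 7 numbers parted by spaces: the turn, a rotation vector about the tool's x, y, z in degrees, then the shift along the tool's x, y, z in cm, then the finger opening in cm, from 0 to 8.7. In form: wx wy wz x y z claw; .... A call has 1 to 10 rows; each row shifts and turns the commanded pose from where the row before left it, along the tool's axes as they then stand; what a row does not reach is not made up. A row lasts 1/10 s, in which the tool goes at most 50 mm and 8.59 degrees, less where a joint would pass 70% of its speed; a pose out of reach is approached as far as the arm can. A call is refused whole if a number of a shift passes 5 or a number of a turn 8.59, either way. A call with a gripper value outside its range is refused whole. The fingers move at their own pace and stop on an object; the grip force is fixed at half the most. Time passes only in rows, so rows that do not move let the fingers close. It gives the time, the measured TCP pose, the force and the opening at its end, in the units of the state.
- env.observe(): the state, without advancing time (a new reading comes with each control period).
- env.camera(name): name is "scene" or "top" or "wrist"; returns a dict with "color" (480x640x3 uint8, red, green, blue), "mtx" (3x3 intrinsics, pixels), "pose" (4x4, takes a point from camera to world coordinates); the wrist camera has in their place "mount" (4x4, takes a point from camera to tool coordinates, whose origin is the TCP and whose axes are the tool frame's). Camera axes: x right, y down, z forward; pixel columns grow to the right and rows downward; lengths in m; the calibration is good to about 2 mm. A picture is of the moment at which its call begins: read the wrist's pose just before it. There is no depth.
- env.sign_off(): hands the job in, once; it reports no verdict.
The state is a dict: "t": time; "joint_positions": joint angles; "qd": joint speeds; "effort": joint torques, N m; "position": TCP position; "orientation": TCP orientation; "wrist_force": force on the tool from outside, world axes, zero at the start; "ft_torque": the same for the moment, N m; "gripper_width": finger opening in m.
Only numpy, scipy, OpenCV 4.12 (cv2) and the standard library are available. Lean on these libraries where they do the work, as an engineer would, in place of code of your own. Each camera call takes 0.05 s, during which the arm holds its last target.

### The job

Set the gel power controller: push the blue fin of the black dial round clockwise with your fingertips until the dial's white index line lines up with the red set marker on the scale, then press the green start button fully down and let it go. Push the fin gently and never pinch it, and leave the petri dish, the timer and the pen beside the controller where they are.

Things in the scene. Friction and masses are not known exactly. Their poses are not given: they have to be found in the camera images.
- controller: grey bench power controller with a white top panel, 130 x 190 x 57 mm (x, y, z), fixed to the bench. Origin: centre of its underside, at bench height; its x points away from the robot, y to the left, z up. The top panel lies 57 mm above the bench. The dial's axis is at (0, -30) mm and the green button at (-36, 65) mm in this frame; the flat display and the 3 mm high sockets lie behind the button.
- dial_axis (a point): point on the dial's vertical axis at the height of the dial disc's upper face (67.5 mm above the bench); axes as the controller's. The black disc is 92 mm across, its hub 20 mm across and 14 mm high. A blue radial fin stands on the disc from 6 to 40 mm from the axis, 12 mm thick, its top 23 mm above the disc's upper face; a white line on the fin's top and on the disc beyond it is the index line.
- index_tip (a point): outer end of the white index line: on the rim of the dial disc, 46 mm from the axis, at the height of the disc's upper face. To turn the dial clockwise, push the fin's counterclockwise side. The rules call the fin's half on that side dial_c2 and its other half dial_c3. The scale round the dial has a line every 15 degrees.
- marker_tip (a point): where the end of the index line must come to: 46 mm from the dial axis, at the height of the disc's upper face, in line with the red marker. The red marker is a small red line 4 mm wide just outside the dial on the scale, 48 to 64 mm from the axis; it cannot be touched or moved.
- dial (a joint): dial angle, rad, 0 to 4.71 (stops at both ends), growing clockwise seen from above. At 0 the index line points 135 degrees counterclockwise from the controller's x axis (front left). The dial has no spring or clicks; friction of about 0.06 N m (2 N at the fin) holds it where it is left.
- set_marker (a joint): angle of the red marker on the same scale: the dial is set when joint dial equals this. It is always clockwise of where the dial starts, and stays put.
- start_button (a joint): travel of the green push button, m, 0 released to 0.006 fully down; a spring brings it back, fully down takes 5 N
- start_button_top (a point): centre of the upper face of the green round button, 26 mm across, when it is released
- petri_dish: beige petri dish, 91 mm across, 14 mm high, loose on the bench left of the controller; origin: centre of the underside
- bench_timer: white timer with red keys, 66 x 66 x 18 mm, loose on the bench right of the controller; origin: centre of the underside
- red_pen: white pen with a red cap, 12 x 143 x 14 mm, lying loose on the bench, pointing roughly away from the robot, right of the timer; origin: centre of the underside

How it is judged:
By the outcome, as a careful person would: the job done as asked, in the order asked, and still so for the second after the job is handed in, with the robot touching nothing.
It also fails if it takes over 51 s, if anything falls off the work surface, if the arm or the gripper's body presses on something with over 40 N, if the wrist force passes 120 N, or if a joint passes its speed limit or range.

## Working session

There is one attempt and no reset: what is moved stays moved. The work goes in short steps, Python scripts to look and compute and a tool call to move; the robot and the scene stay as the last step left them, time stands still between calls to the robot, and variables do not carry over. Pictures are saved under pics/ and viewed, and the job is handed in when it is done.

Besides the shell and the picture viewer there is one more tool, called after "Request:" as name(argument=value, ...), one argument or row to a line, values as JSON. carry_out: Moves the arm, as the interface text tells. Its arguments: {"type":"object","properties":{"steps":{"type":"string"}},"required":["steps"]}

```bash
mkdir -p pics; python3 - <<'E'
from rig import env
import cv2,numpy as np
s=env.observe()
for k,v in s.items(): print(k,np.round(v,4).tolist())
print(env.nose_length)
for n in ("scene","top","wrist"):
    c=env.camera(n); cv2.imwrite(f"pics/{n}0.png",c["color"][:,:,::-1]); print(n,c["mtx"].tolist(),np.round(c.get("pose",c.get("mount")),4).tolist())
E
```

```text
t 0.0
joint_positions [65.46, 30.2785, 82.1565, -0.0003, 67.6884, -10.2289]
qd [0.0183, 0.0257, -0.0678, -0.0912, 0.0525, 0.0053]
effort [-0.0003, -44.0037, -17.659, 0.0633, 0.0583, -0.0002]
position [0.1542, 0.6049, 0.211]
orientation [[-0.0009, -0.969, 0.2472], [-0.002, 0.2472, 0.969], [-1.0, 0.0004, -0.0021]]
wrist_force [-0.125, 0.7579, 0.1594]
ft_torque [-0.007, 0.0041, 0.0103]
gripper_width 0.0872
0.014
scene [[501.03124335993687, 0.0, 322.9285558652815], [0.0, 501.03124335993687, 240.13836903250623], [0.0, 0.0, 1.0]] [[0.7849, -0.3661, 0.4999, 0.0814], [-0.6196, -0.4704, 0.6283, -0.673], [0.0052, -0.8029, -0.5961, 0.5972], [0.0, 0.0, 0.0, 1.0]]
top [[532.7494972173113, 0.0, 315.2265514503611], [0.0, 532.7494972173113, 242.91825784518215], [0.0, 0.0, 1.0]] [[0.0266, -0.9945, 0.1018, 0.4028], [-0.9995, -0.0246, 0.0209, -0.144], [-0.0182, -0.1023, -0.9946, 0.9373], [0.0, 0.0, 0.0, 1.0]]
wrist [[373.97145999208, 0.0, 322.66159544230277], [0.0, 373.97145999208, 241.73441915208767], [0.0, 0.0, 1.0]] [[0.0003, -0.2751, 0.9614, -0.1731], [0.0005, -0.9614, -0.2751, 0.0753], [1.0, 0.0005, -0.0001, -0.0002], [0.0, 0.0, 0.0, 1.0]]
```

View pics/top0.png

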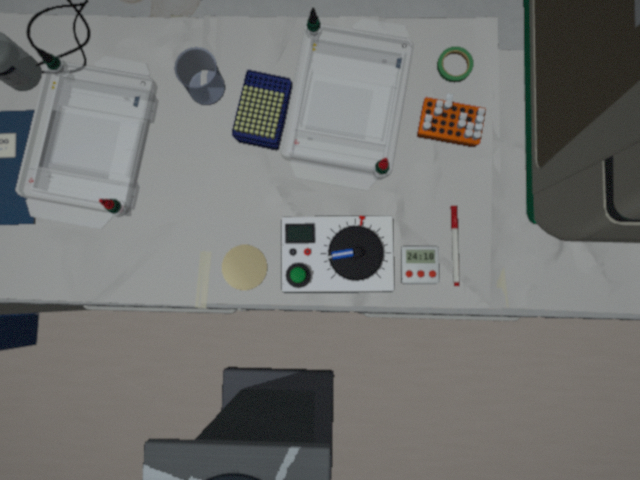

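View pics/scene0.png

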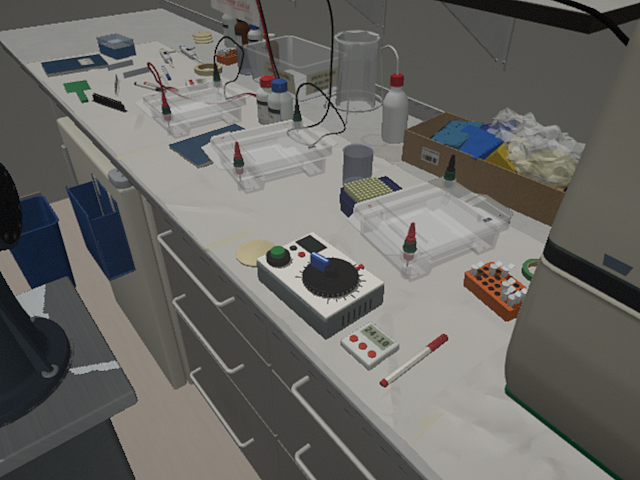

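The top view shows the controller at about (338,254), the dial centre at about (356,252), the fin pointing left, the red marker at (362,219) and the button at (298,275). I'll enlarge both views.

```bash
python3 - <<'E'
import cv2
a=cv2.imread("pics/top0.png")[205:305,270:400]; cv2.imwrite("pics/topc.png",cv2.resize(a,None,fx=6,fy=6,interpolation=cv2.INTER_CUBIC))
a=cv2.imread("pics/scene0.png")[225:345,250:390]; cv2.imwrite("pics/scenec.png",cv2.resize(a,None,fx=5,fy=5,interpolation=cv2.INTER_CUBIC))
E
```

```text
(no output)
```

View pics/topc.png

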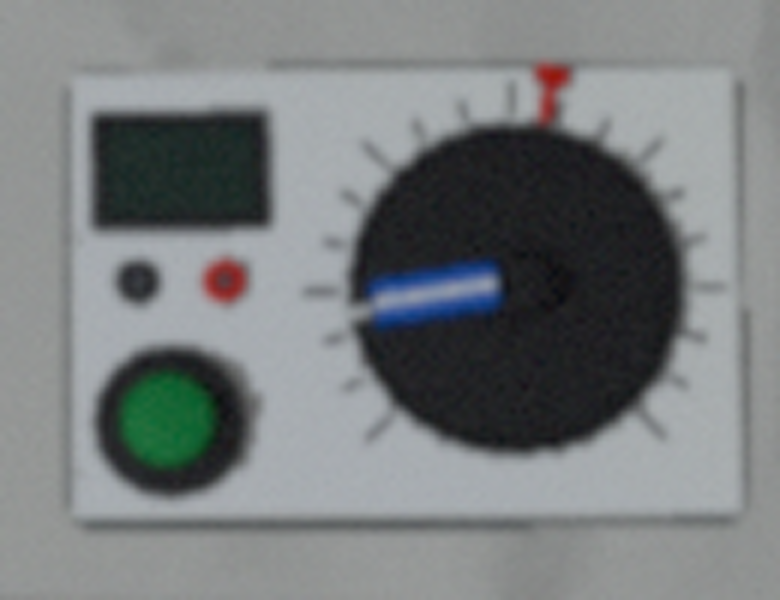

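View pics/scenec.png

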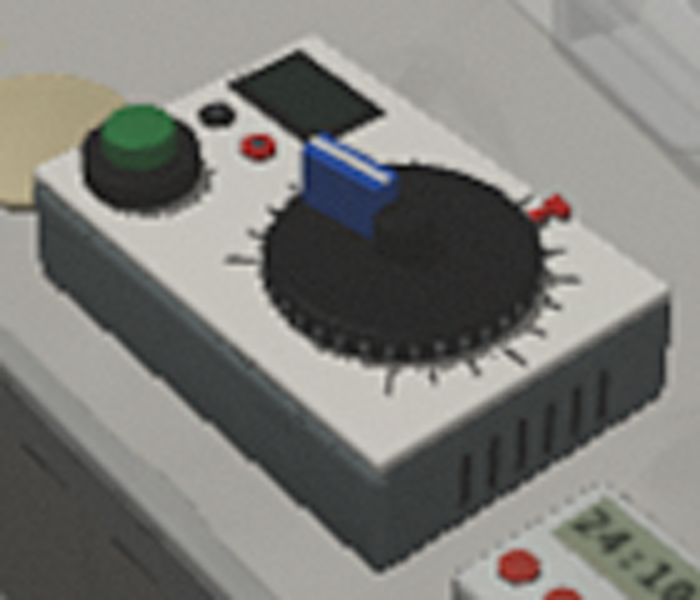

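```bash
cat > h.py <<'E'
import numpy as np,cv2
from scipy.optimize import least_squares
from rig import env
def P(mtx,pose,X):
    X=np.atleast_2d(X); c=(X-pose[:3,3])@pose[:3,:3]
    p=c@np.array(mtx).T; return p[:,:2]/p[:,2:]
def ray(mtx,pose,uv,z):
    d=pose[:3,:3]@np.linalg.solve(np.array(mtx),[uv[0],uv[1],1]); o=pose[:3,3]
    return o+d*(z-o[2])/d[2]
def wpose(mount,s):
    T=np.eye(4);T[:3,:3]=np.array(s["orientation"]);T[:3,3]=s["position"]
    return T@np.array(mount)
E
python3 - <<'E'
from h import *
t=env.camera("top"); s=env.camera("scene")
ct=(np.array([[72,72],[738,65],[742,518],[72,520]])+.5)/6-.5+[270,205]
cs=(np.array([[313,37],[668,290],[380,467],[37,173]])+.5)/5-.5+[250,225]
L=np.array([[65,95],[65,-95],[-65,-95],[-65,95]])/1e3
def W(p,L,z):
    c,s_=np.cos(p[2]),np.sin(p[2]); return np.c_[L@np.array([[c,s_],[-s_,c]])+p[:2],np.full(len(L),z)]
def f(p,sel="ts",z=None):
    X=W(p,L,p[3] if z is None else z); r=[]
    if "t" in sel:r.append(P(t["mtx"],t["pose"],X)-ct)
    if "s" in sel:r.append(P(s["mtx"],s["pose"],X)-cs)
    return np.concatenate(r).ravel()
for sel,z in (("ts",None),("t",.057),("s",.057)):
    r=least_squares(f,[.4,-.15,0,.06],kwargs=dict(sel=sel,z=z)); print(sel,r.x.round(4),np.degrees(r.x[2]).round(2),r.fun.round(1))
    if sel=="ts": p=r.x
def toL(X): 
    c,s_=np.cos(p[2]),np.sin(p[2]); return (X[:2]-p[:2])@np.array([[c,-s_],[s_,c]])*1e3
u=lambda a,b:((a+.5)/6-.5+270,(b+.5)/6-.5+205)
for n,uv,z in (("disc c",u(518,290),.0675),("idx",u(352,312),.0675),("fin out",u(372,298),.0905),("fin in",u(498,283),.0905),("mk in",u(546,120),.057),("mk out",u(552,72),.057),("btn",u(167,419),.075)):
    X=ray(t["mtx"],t["pose"],uv,z); l=toL(X); a=l-[0,-30]; print(n,X.round(4),l.round(1),"r",np.hypot(*a).round(1),"ang",np.degrees(np.arctan2(a[1],a[0])).round(1))
E
```

```text
ts [ 0.4778 -0.1619  0.0307  0.0526] 1.76 [-1.6 -2.1  0.7 -1.7  1.5  0.7 -1.8  0.9  0.2 -0.8  2.4  0.7 -0.6  2.1
 -2.8 -0.1]
t [ 0.4766 -0.1623  0.0302  0.06  ] 1.73 [-1.6 -1.8  1.3 -1.4  2.1  1.5 -1.8  1.6]
s [ 0.4764 -0.1642  0.0297  0.06  ] 1.7 [ 0.4 -1.8  3.  -0.2 -0.5  1.4 -3.  -1.1]
disc c [ 0.477  -0.1928  0.0675] [ -1.8 -30.9] r 2.0 ang -153.9
idx [ 0.4698 -0.1477  0.0675] [-7.5 14.4] r 45.1 ang 99.6
fin out [ 0.4719 -0.1528  0.0905] [-5.6  9.2] r 39.6 ang 98.1
fin in [ 0.4768 -0.1861  0.0905] [ -1.8 -24.2] r 6.0 ang 107.5
mk in [ 0.5254 -0.2002  0.057 ] [ 46.4 -39.8] r 47.4 ang -12.0
mk out [ 0.5389 -0.2016  0.057 ] [ 59.8 -41.7] r 60.9 ang -11.0
btn [ 0.4391 -0.0985  0.075 ] [-36.8  64.6] r 101.5 ang 111.3
```

Request:
carry_out(
  steps="0 0 0 0 -3.9 -2.15 0; 0 0 0 0 -3.9 -2.15 0; 0 0 0 0 -3.9 -2.15 0; 0 0 0 0 -3.9 -2.15 0; 0 0 0 0 -3.9 -2.15 0; 0 0 0 0 -3.9 -2.15 0; 0 0 0 0 -3.9 -2.15 0; 0 0 0 0 -3.9 -2.15 0; 0 0 0 0 -3.9 -2.15 0; 0 0 0 0 -3.9 -2.15 0",
)

```text
t: 1.25
position: [0.4803, 0.2994, 0.212]
orientation: [[0.0, -0.969, 0.247], [0.0, 0.247, 0.969], [-1.0, 0.0, 0.0]]
wrist_force: [1.1, 0.7, -0.5]
gripper_width: 0.0151
```

Request:
carry_out(
  steps="0 0 0 0 -1.15 -4.5 0; 0 0 0 0 -1.15 -4.5 0; 0 0 0 0 -1.15 -4.5 0; 0 0 0 0 -1.15 -4.5 0; 0 0 0 0 -1.15 -4.5 0; 0 0 0 0 -1.15 -4.5 0; 0 0 0 0 -1.15 -4.5 0; 0 0 0 0 -1.15 -4.5 0; 0 0 0 0 -1.15 -4.5 0",
)

```text
t: 2.15
position: [0.4791, -0.1191, 0.2121]
orientation: [[0.0, -0.969, 0.247], [-0.0, 0.247, 0.969], [-1.0, -0.0, 0.0]]
wrist_force: [1.9, 1.1, 0.1]
gripper_width: 0.0004
```

Request:
carry_out(
  steps="8.2 0 0 0 0 0 0; 8.2 0 0 0 0 0 0; 8.2 0 0 0 0 0 0; 8.2 0 0 0 0 0 0; 8.2 0 0 0 0 0 0; 8.2 0 0 0 0 0 0; 8.2 0 0 0 0 0 0; 8.2 0 0 0 0 0 0; 0 0 0 0 0 0 0",
)

```text
t: 3.05
position: [0.4794, -0.1172, 0.212]
orientation: [[0.0, -0.175, 0.985], [-0.0, 0.985, 0.175], [-1.0, -0.0, 0.0]]
wrist_force: [0.2, 1.0, 0.0]
gripper_width: 0.0002
```

```bash
cat >> h.py <<'E'
def wsave(n):
    s=env.observe(); c=env.camera("wrist"); cv2.imwrite(f"pics/{n}.png",c["color"][:,:,::-1])
    import pickle; pickle.dump((s,c["mtx"],c["mount"]),open(f"pics/{n}.pkl","wb"))
    print(s["t"],np.round(s["position"],4),np.round(s["wrist_force"],1),"q",np.round(s["joint_positions"],1),"zang",np.degrees(np.arctan2(s["orientation"][1][2],s["orientation"][0][2])).round(1))
E
python3 -c "
from h import *
wsave('w1')"
```

```text
3.05 [ 0.4794 -0.1172  0.212 ] [0.2 1.  0. ] q [-26.7  20.1 100.6  -0.   59.3 -36.8] zang 10.1
```

View pics/w1.png

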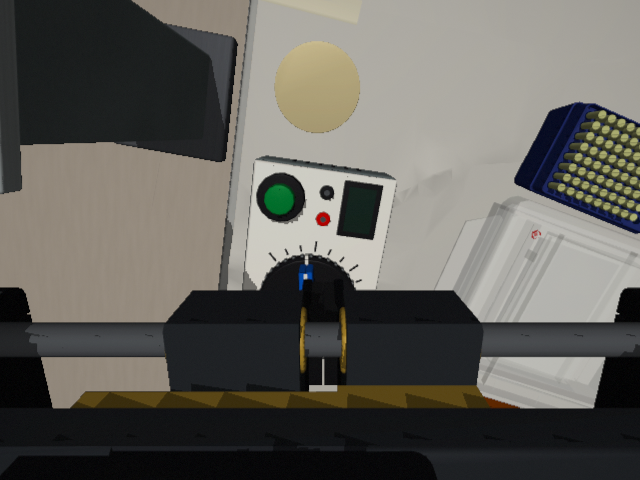

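The wrist view shows the button at (279,198) and the index tip at (307,258), with the gripper covering the rest of the dial. I'll triangulate from the three views.

```bash
python3 - <<'E'
import cv2
a=cv2.imread("pics/w1.png")[150:300,225:405]; cv2.imwrite("pics/w1c.png",cv2.resize(a,None,fx=4,fy=4,interpolation=cv2.INTER_CUBIC))
E
```

```text
(no output)
```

View pics/w1c.png

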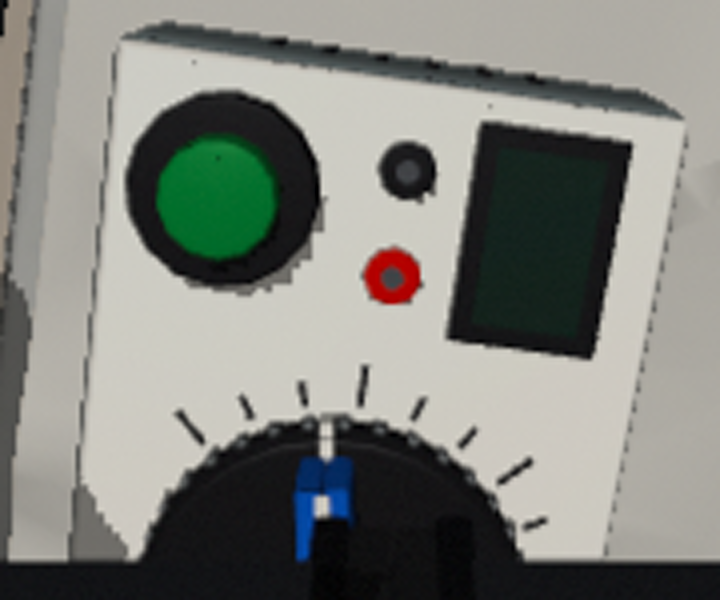

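```bash
python3 - <<'E'
from h import *
import pickle
t=env.camera("top"); s=env.camera("scene")
st,m,mo=pickle.load(open("pics/w1.pkl","rb")); wp=wpose(mo,st)
T=lambda a:(np.array(a)+.5)/6-.5+[270,205]
S=lambda a:(np.array(a)+.5)/5-.5+[250,225]
Wc=lambda a:(np.array(a)+.5)/4-.5+[225,150]
def tri(a):
    f=lambda X:np.concatenate([(P(M,q,X)-u).ravel() for M,q,u in a])
    r=least_squares(f,[.48,-.16,.06]); return r.x.round(4),r.fun.round(1)
C=lambda w,tt,ss:[(m,wp,Wc(w)),(t["mtx"],t["pose"],T(tt)),(s["mtx"],s["pose"],S(ss))]
print("btn",tri(C((216,197),(167,419),(138,122))))
print("near-left",tri(C((120,40),(72,520),(37,173))))
print("far-left",tri(C((684,120),(72,72),(313,37))))
print("idx",tri(C((327,425),(352,312),(305,160))[:2]))
print("red socket",tri(C((392,277),(226,281),(258,146))))
for n,c,z in (("btn",(216,197),.075),("idx",(327,425),.0675),("fin top outer",(322,505),.0905)): print(n,ray(m,wp,Wc(c),z).round(4))
E
```

```text
btn (array([ 0.4393, -0.0993,  0.0795]), array([-0.1, -0.2,  0.4, -0.2,  0.1, -0.1]))
near-left (array([ 0.4119, -0.0736,  0.0547]), array([ 0.1, -0.3,  1. , -0.3, -0.5, -0.1]))
far-left (array([ 0.5358, -0.069 ,  0.0551]), array([ 0.2, -0.2,  0.6,  0.1, -0.2, -0.1]))
idx (array([ 0.47  , -0.1477,  0.0686]), array([-0.1, -0. ,  0. , -0.2]))
red socket (array([ 0.4786, -0.1138,  0.0594]), array([-0.2, -0.4,  0.6, -0.2,  0.2, -0.2]))
btn [ 0.439  -0.1003  0.075 ]
idx [ 0.4701 -0.1481  0.0675]
fin top outer [ 0.4717 -0.1582  0.0905]
```

Request:
carry_out(
  steps="0 0 0 0 -2.3 -2.3 0; 0 0 0 0 -2.3 -2.3 0; 0 0 0 3 0 0 0; 0 0 0 3 0 0 0; 0 0 0 3 0 0 0; 0 0 0 0 0 0 0; 0 0 0 0 0 0 0",
)

```text
t: 3.9
position: [0.4421, -0.1705, 0.122]
orientation: [[-0.001, -0.176, 0.984], [0.001, 0.984, 0.176], [-1.0, 0.001, -0.001]]
wrist_force: [0.4, -1.1, 0.1]
gripper_width: 0.0006
```

```bash
python3 -c "
from h import *
wsave('w2')
for n in('scene','top'): 
    c=env.camera(n)['color'][:,:,::-1]; a=c[200:345,230:390] if n=='scene' else c[195:305,270:400]
    cv2.imwrite(f'pics/{n}2.png',cv2.resize(a,None,fx=4,fy=4,interpolation=cv2.INTER_CUBIC))
"
```

```text
3.9 [ 0.4421 -0.1705  0.122 ] [ 0.4 -1.1  0.1] q [-34.6  27.1 108.4   0.   44.5 -44.8] zang 10.1
```

View pics/scene2.png

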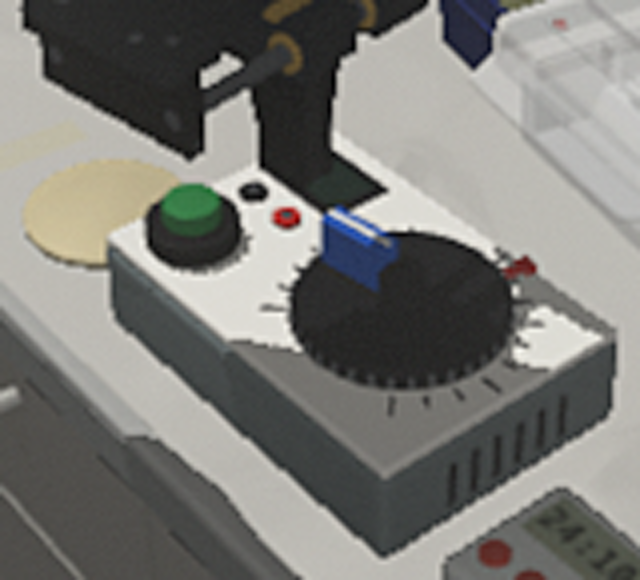

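View pics/w2.png

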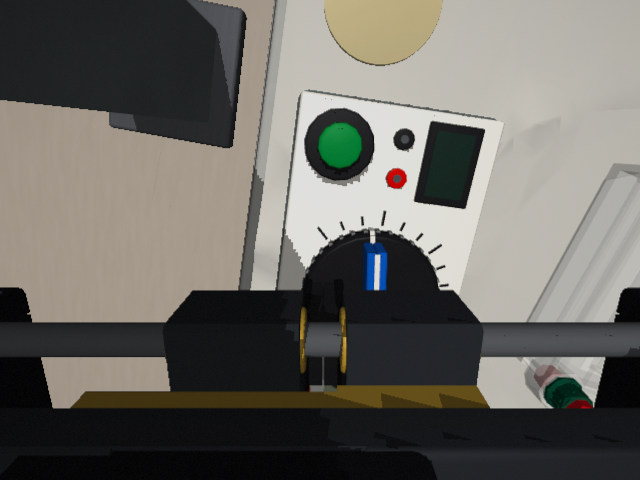

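Closed fingertips are at columns 308–343 and the fin's near side is at column 366, so there is a clear gap. Descending beside the fin.

Request:
carry_out(
  steps="0 0 0 1.7 0 0 0; 0 0 0 1.7 0 0 0; 0 0 0 0 0 0 0; 0 0 0 0 0 0 0",
)

```text
t: 4.45
position: [0.4427, -0.1708, 0.0889]
orientation: [[0.001, -0.176, 0.984], [-0.001, 0.984, 0.176], [-1.0, -0.001, 0.001]]
wrist_force: [0.4, 0.2, -0.3]
gripper_width: -0.0
```

```bash
python3 -c "
from h import *
wsave('w3')
c=env.camera('scene')['color'][:,:,::-1]; a=c[200:345,230:390]
cv2.imwrite('pics/scene3.png',cv2.resize(a,None,fx=4,fy=4,interpolation=cv2.INTER_CUBIC))
"
```

```text
4.45 [ 0.4427 -0.1708  0.0889] [ 0.4  0.2 -0.3] q [-34.6  30.7 109.9  -0.   39.4 -44.7] zang 10.1
```

View pics/scene3.png

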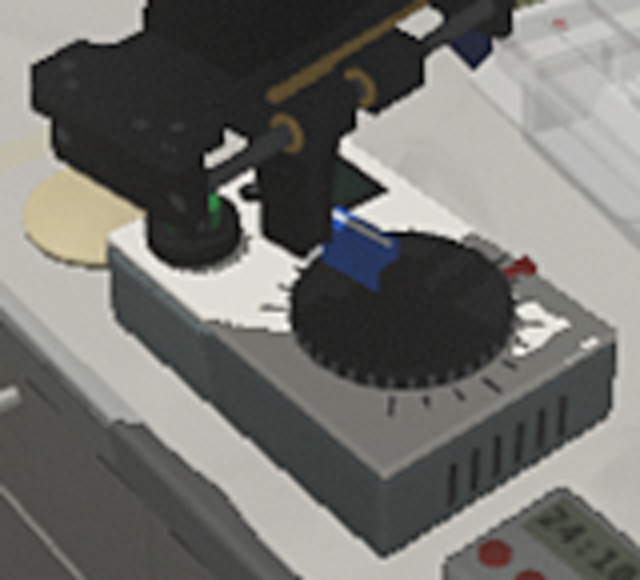

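View pics/w3.png

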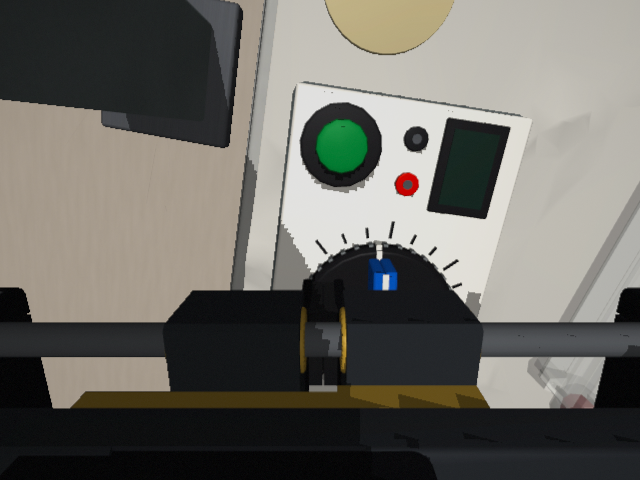

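```bash
python3 - <<'E'
from h import *
s=env.camera("scene")
X=np.array([[.4427,-.1708,.0749],[.4427,-.1708,.0889],[.4784,-.1925,.0675],[.472,-.153,.0905]])
print((P(s["mtx"],s["pose"],X)-[230,200])*4)
c=s["color"][:,:,::-1]; a=c[225:285,270:350]
cv2.imwrite('pics/scene3b.png',cv2.resize(a,None,fx=9,fy=9,interpolation=cv2.INTER_CUBIC))
E
```

```text
[[296.68864331 286.80692976]
 [296.08609842 259.93537074]
 [399.21465408 293.03609738]
 [327.49618701 207.35727944]]
```

View pics/scene3b.png

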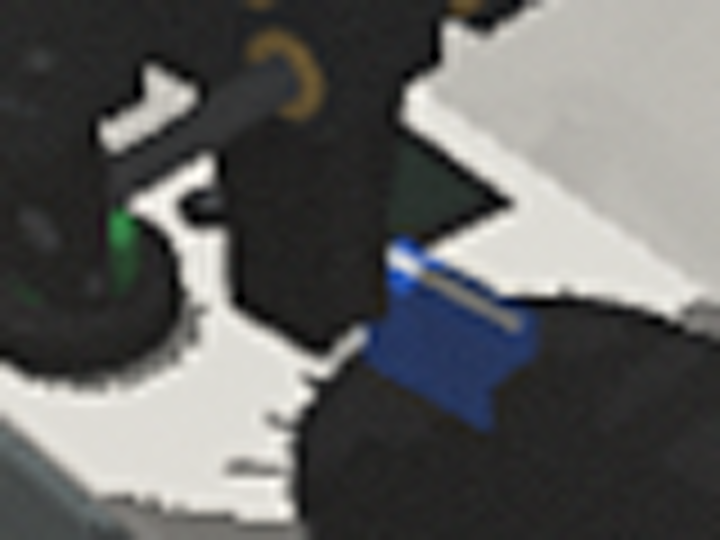

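```bash
python3 - <<'E'
from h import *
s=env.camera("scene"); st=env.observe(); R=np.array(st["orientation"]);p=np.array(st["position"])
im=s["color"][:,:,::-1].copy(); im=cv2.resize(im[210:300,260:380],None,fx=6,fy=6,interpolation=cv2.INTER_CUBIC)
def dr(l,col):
    q=((P(s["mtx"],s["pose"],p+np.array(l)@R.T)-[260,210]+.5)*6).astype(np.int32); cv2.polylines(im,[q],True,col,1)
for x,col in((.014,(0,255,255)),(0,(0,255,0))):
    dr([[x,a*.0095,b*.015] for a,b in((1,1),(1,-1),(-1,-1),(-1,1))],col)
cv2.imwrite("pics/ov.png",im)
w=env.camera("wrist"); im=w["color"][:,:,::-1].copy()
for x,col in((.014,(0,255,255)),(0,(0,255,0))):
    q=P(w["mtx"],np.array(w["mount"]),[[x,a*.0095,b*.015] for a,b in((1,1),(1,-1),(-1,-1),(-1,1))]); print(q.round()); cv2.polylines(im,[q.astype(np.int32)],True,col,1)
cv2.imwrite("pics/ovw.png",cv2.resize(im[220:420,220:430],None,fx=3.5,fy=2.9))
E
```

```text
[[351. 264.]
 [294. 264.]
 [295. 297.]
 [350. 297.]]
[[353. 273.]
 [292. 273.]
 [293. 308.]
 [352. 308.]]
```

View pics/ov.png

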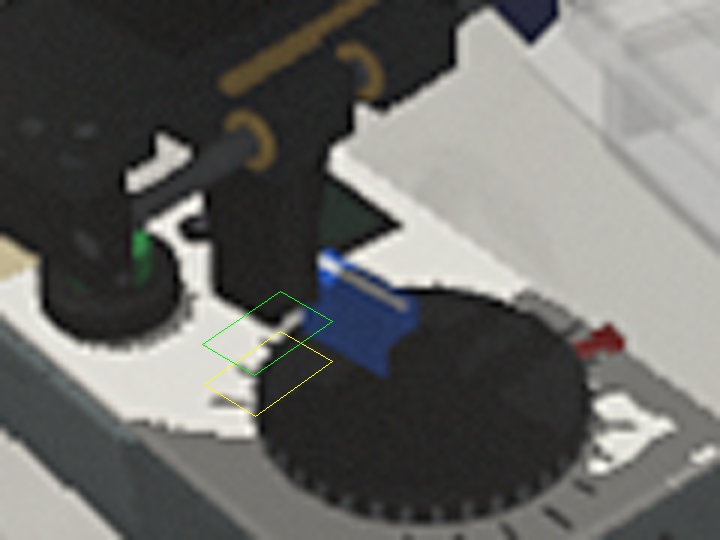

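View pics/ovw.png

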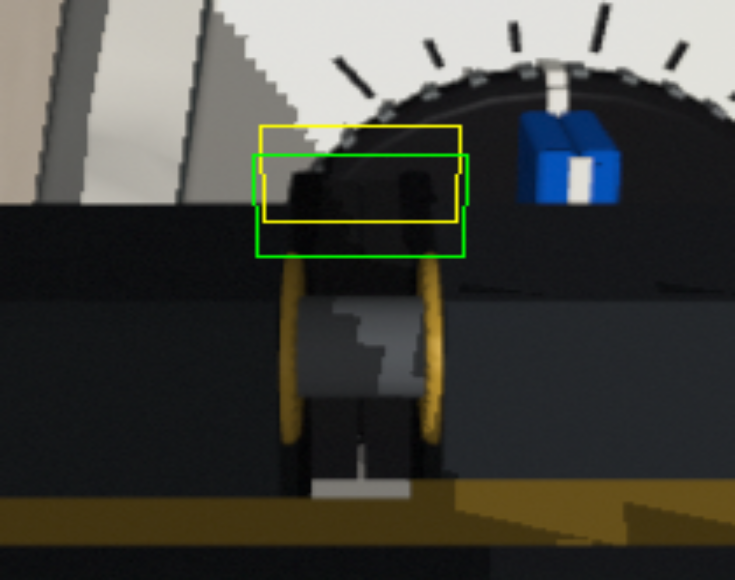

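```bash
python3 - <<'E'
import numpy as np,cv2
a=cv2.imread("pics/w3.png")[225:345,260:420].astype(float); a=255*(a/255)**.4
cv2.imwrite("pics/w3b.png",cv2.resize(a,None,fx=5,fy=5,interpolation=cv2.INTER_CUBIC))
from rig import env
c=env.camera("scene")["color"][:,:,::-1][210:300,260:370].astype(float);c=255*(c/255)**.4
cv2.imwrite("pics/s3b.png",cv2.resize(c,None,fx=6.5,fy=6.5,interpolation=cv2.INTER_CUBIC))
E
```

```text
[ WARN:0@0.063] global loadsave.cpp:1063 imwrite_ Unsupported depth image for selected encoder is fallbacked to CV_8U.
```

View pics/w3b.png

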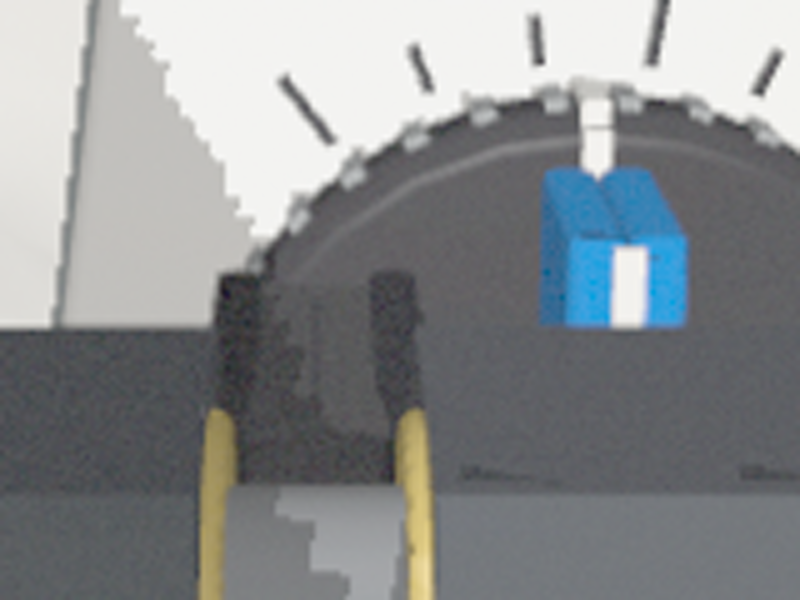

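View pics/s3b.png

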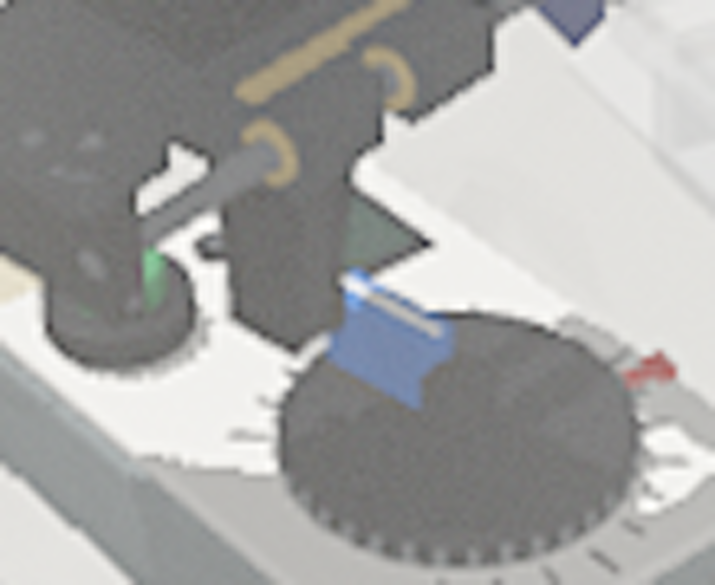

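```bash
python3 - <<'E'
from h import *
s=env.camera("scene"); w=env.camera("wrist"); st=env.observe(); R=np.array(st["orientation"]);p=np.array(st["position"])
def f(v):
    x,yp,ym,h=v[:4]; 
    A=P(s["mtx"],s["pose"],p+np.array([[x,yp,-h],[x,ym,-h]])@R.T)-[[295.7,258.4],[304.9,263.7]]
    C=P(w["mtx"],np.array(w["mount"]),[[x,yp,-h],[x,yp,h]])-[[303.6,279.7],[343,279.7]]
    return np.r_[A.ravel(),C.ravel()]
r=least_squares(f,[.014,.01,-.01,.01]);print(r.x.round(4),r.fun.round(1))
for x in(.014,0): print(P(s["mtx"],s["pose"],p+np.array([[x,.0095,-.0105],[x,-.0095,-.0105]])@R.T))
E
```

```text
[-0.0135  0.0114 -0.0105  0.0089] [-1.2 -0.1 -0.3  0.5 -0.3  0.1 -0.7  0.1]
[[295.18651728 272.59819593]
 [303.7705289  277.77349995]]
[[294.93449991 265.88141105]
 [303.60618735 271.02547169]]
```

```bash
python3 - <<'E'
from h import *
print(env.nose_length, env.observe()["gripper_width"], [a for a in dir(env) if a[0]!='_'])
im=cv2.imread("pics/wrist0.png")[200:430,60:580]; cv2.imwrite("pics/wr0.png",cv2.resize((255*(im/255.)**.5).astype(np.uint8),None,fx=1.5,fy=1.5))
E
```

```text
0.014 0.00045079047124143597 ['MotionError', 'camera', 'nose_length', 'observe', 'sign_off']
```

View pics/wr0.png

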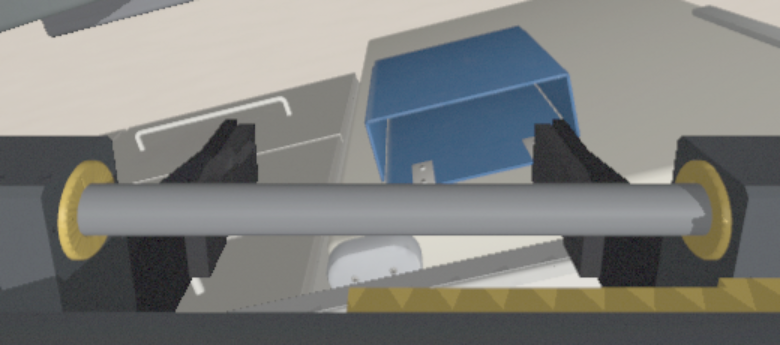

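The rendered fingertips seem to end about 20 mm short of the stated nose length, in both the wrist and scene views. I'll find out by a gentle contact: a small push toward the fin is harmless, since the marker is about 110° away.

Request:
carry_out(
  steps="0 0 0 0 0 0.4 0; 0 0 0 0 0 0.4 0; 0 0 0 0 0 0.4 0; 0 0 0 0 0 0.3 0; 0 0 0 0 0 0.3 0; 0 0 0 0 0 0 0",
)

```text
t: 5.45
position: [0.4604, -0.1674, 0.0879]
orientation: [[0.0, -0.176, 0.984], [-0.0, 0.984, 0.176], [-1.0, -0.0, 0.0]]
wrist_force: [0.5, -0.4, -0.4]
gripper_width: 0.0006
```

```bash
python3 -c "
from h import *
wsave('w4')
im=cv2.imread('pics/w4.png')[225:345,260:420];cv2.imwrite('pics/w4b.png',cv2.resize((255*(im/255.)**.5).astype(np.uint8),None,fx=4,fy=4,interpolation=cv2.INTER_CUBIC))
c=env.camera('scene')['color'][:,:,::-1][210:300,260:370];cv2.imwrite('pics/s4b.png',cv2.resize((255*(c/255.)**.5).astype(np.uint8),None,fx=6,fy=6,interpolation=cv2.INTER_CUBIC))
"
```

```text
5.45 [ 0.4604 -0.1674  0.0879] [ 0.5 -0.4 -0.4] q [-33.1  31.6 107.7   0.   40.7 -43.2] zang 10.1
```

View pics/w4b.png

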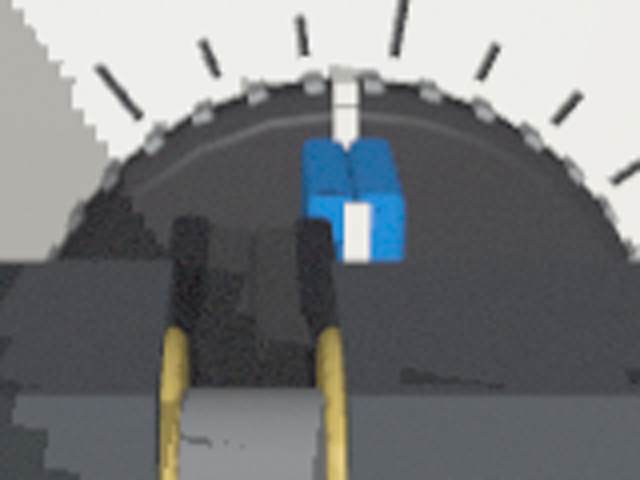

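View pics/s4b.png

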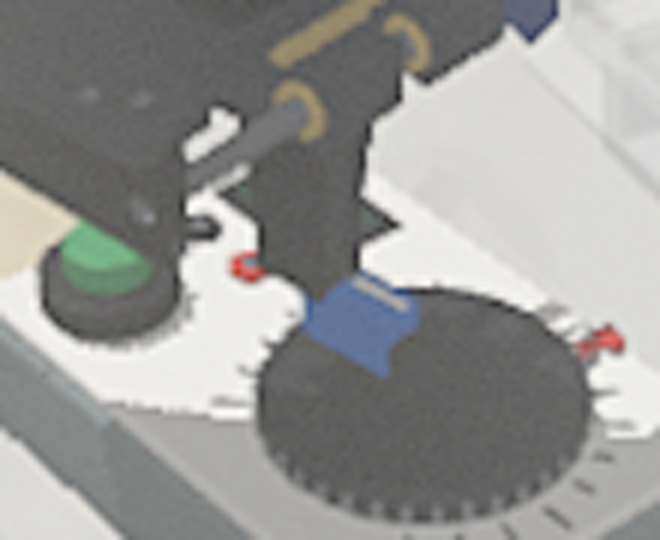

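No contact even though the stated geometry would overlap the fin, so the tips really do end about 13 mm behind the TCP and sit above the fin. I'll back off, lower by the difference and re-check.

Request:
carry_out(
  steps="0 0 0 0 0 -0.9 0; 0 0 0 0 0 -0.9 0; 0 0 0 0 0 0 0; 0 0 0 0.6 0 0 0; 0 0 0 0.6 0 0 0; 0 0 0 0.6 0 0 0; 0 0 0 0.5 0 0 0; 0 0 0 0 0 0 0",
)

```text
t: 6.35
position: [0.4417, -0.1702, 0.064]
orientation: [[-0.002, -0.175, 0.985], [0.001, 0.985, 0.175], [-1.0, 0.001, -0.001]]
wrist_force: [0.6, -0.1, -0.1]
gripper_width: 0.0007
```

```bash
cat >> h.py <<'E'
def both(n,g=.5):
    wsave('w'+n)
    im=cv2.imread(f'pics/w{n}.png')[130:330,180:480]
    c=env.camera('scene')['color'][:,:,::-1][205:325,250:390]
    G=lambda a,h:cv2.resize((255*(a/255.)**g).astype(np.uint8),(int(a.shape[1]*h/a.shape[0]),h),interpolation=cv2.INTER_CUBIC)
    cv2.imwrite(f'pics/b{n}.png',np.hstack([G(im,300),G(c,300)]))
E
python3 -c "
from h import *
both('5')"
```

```text
6.35 [ 0.4417 -0.1702  0.064 ] [ 0.6 -0.1 -0.1] q [-34.6  33.5 110.7   0.   35.9 -44.7] zang 10.1
```

View pics/b5.png

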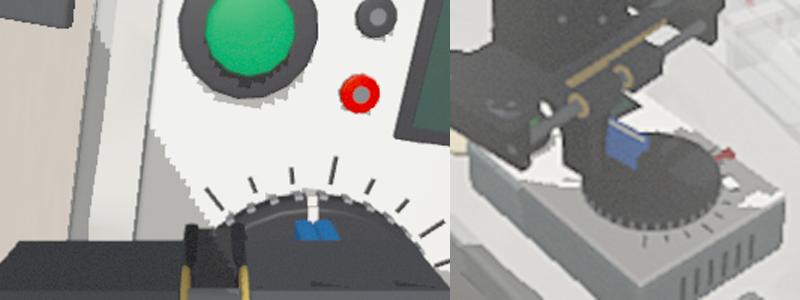

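The TCP is now at 64 mm with no disc contact, so the shorter tip is confirmed, and the fingers are beside the fin. Starting the push.

Request:
carry_out(
  steps="0 0 0 0 0 0.5 0; 0 0 0 0 0 0.5 0; 0 0 0 0 0 0.4 0; 0 0 0 0 0 0.3 0; 0 0 0 0 0 0.3 0; 0 0 0 0 0 0 0",
)

```text
t: 7.05
position: [0.4614, -0.1665, 0.0649]
orientation: [[-0.001, -0.175, 0.984], [0.001, 0.984, 0.175], [-1.0, 0.001, -0.001]]
wrist_force: [-2.2, -0.7, 1.6]
gripper_width: 0.0006
```

```bash
python3 -c "
from h import *
both('6')"
```

```text
7.05 [ 0.4614 -0.1665  0.0649] [-2.2 -0.7  1.6] q [-32.9  34.1 108.3  -0.   37.7 -43. ] zang 10.1
```

View pics/b6.png

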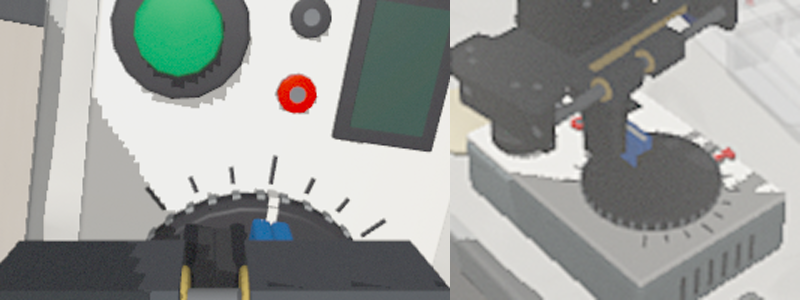

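Contact is made: force is about 2 N and the index has begun to move, now just before the 90° tick. Next I'll swing around the axis with the tool turning alongside the fin.

Request:
carry_out(
  steps="8 0 0 0 0 0 0; 6 0 0 0 0.16 0.3 0; 6 0 0 0 0.16 0.3 0; 6 0 0 0 0.16 0.3 0; 6 0 0 0 0.16 0.3 0; 0 0 0 0 0 0 0",
)

```text
t: 7.75
position: [0.475, -0.1622, 0.0648]
orientation: [[0.001, 0.373, 0.928], [-0.0, 0.928, -0.373], [-1.0, 0.0, 0.001]]
wrist_force: [0.1, 0.2, -1.0]
gripper_width: 0.0004
```

```bash
cat >> h.py <<'E'
AX=np.array([.4784,-.1925])
def rel():
    s=env.observe();R=np.array(s["orientation"]);d=np.array(s["position"])[:2]-AX
    th=np.arctan2(R[1,2],R[0,2]);print("th",np.degrees(th).round(1),"y",(d@[-np.sin(th),np.cos(th)]*1e3).round(1),"z",(d@[np.cos(th),np.sin(th)]*1e3).round(1))
E
python3 -c "
from h import *
both('7');rel()"
```

```text
7.75 [ 0.475  -0.1622  0.0648] [ 0.1  0.2 -1. ] q [-31.6  34.6 106.8   0.   38.6  -9.8] zang -21.9
th -21.8 y 26.7 z -14.4
```

View pics/b7.png

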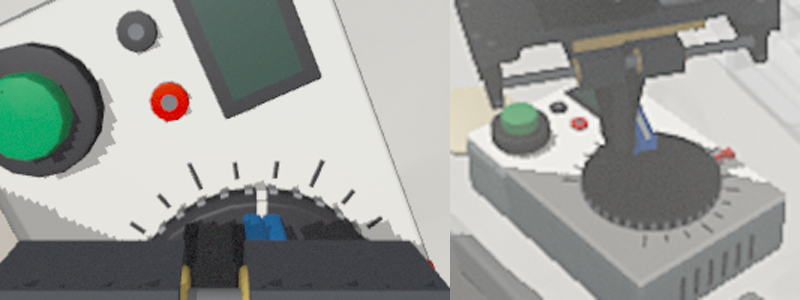

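Request:
carry_out(
  steps="6 0 0 0 0.16 0.29 0; 6 0 0 0 0.16 0.29 0; 6 0 0 0 0.16 0.29 0; 6 0 0 0 0.16 0.29 0; 6 0 0 0 0.16 0.29 0; 0 0 0 0 0 0 0",
)

```text
t: 8.45
position: [0.4908, -0.1636, 0.0649]
orientation: [[0.0, 0.786, 0.618], [0.0, 0.618, -0.786], [-1.0, 0.0, -0.0]]
wrist_force: [-0.5, 0.5, -1.7]
gripper_width: 0.0002
```

```bash
python3 -c "
from h import *
both('8');rel()"
```

```text
8.45 [ 0.4908 -0.1636  0.0649] [-0.5  0.5 -1.7] q [-30.8  35.3 104.5   0.   40.1  21. ] zang -51.8
th -51.7 y 27.6 z -15.0
```

View pics/b8.png

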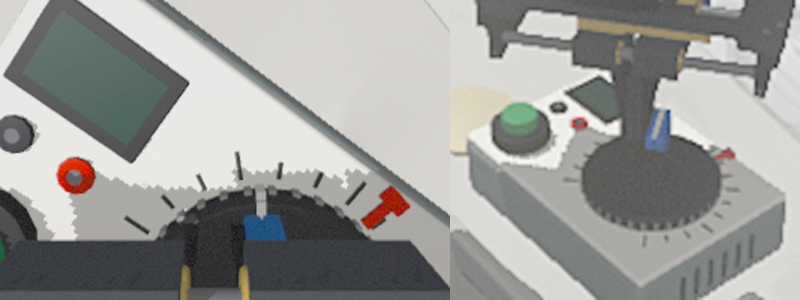

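```bash
python3 - <<'E'
import cv2
a=cv2.imread("pics/w8.png")[230:300,320:470]; cv2.imwrite("pics/w8c.png",cv2.resize(a,None,fx=5,fy=5,interpolation=cv2.INTER_CUBIC))
E
```

```text
(no output)
```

View pics/w8c.png

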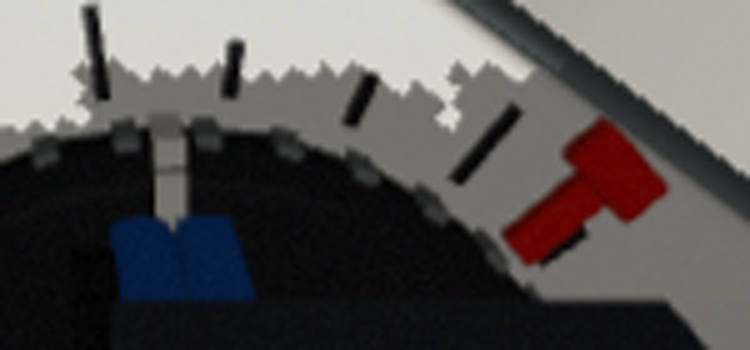

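```bash
cat >> h.py <<'E'
def ang(n,pts):
    import pickle; st,m,mo=pickle.load(open(f"pics/w{n}.pkl","rb")); wp=wpose(mo,st)
    for nm,uv,z in pts:
        d=ray(m,wp,uv,z)[:2]-AX; print(nm,"r",(np.hypot(*d)*1e3).round(1),"ang",np.degrees(np.arctan2(d[1],d[0])).round(2))
E
python3 - <<'E'
from h import *
u=lambda a,b:((a+.5)/5-.5+320,(b+.5)/5-.5+230)
ang(8,[("45i",u(103,97),.057),("45o",u(90,10),.057),("30i",u(231,95),.057),("30o",u(236,44),.057),("15i",u(350,124),.057),("15o",u(370,78),.057),("0i",u(457,181),.057),("0o",u(517,107),.057),("mi",u(521,248),.057),("mo",u(582,200),.057),("idx",u(169,135),.0675),("idxin",u(173,220),.0675)])
E
```

```text
45i r 47.6 ang 45.48
45o r 56.8 ang 45.74
30i r 47.9 ang 29.9
30o r 53.2 ang 30.38
15i r 48.3 ang 14.88
15o r 53.4 ang 15.2
0i r 48.8 ang -0.31
0o r 58.5 ang 0.27
mi r 48.5 ang -12.37
mo r 56.4 ang -12.02
idx r 46.6 ang 38.42
idxin r 37.9 ang 37.58
```

Relative to the ticks, the index is at about +38° and the marker at about −12.3°, so about 50° remain. I'll push 42° and re-measure.

Request:
carry_out(
  steps="6 0 0 0 0.15 0.29 0; 6 0 0 0 0.15 0.29 0; 6 0 0 0 0.15 0.29 0; 6 0 0 0 0.15 0.29 0; 6 0 0 0 0.15 0.29 0; 5 0 0 0 0.12 0.24 0; 4 0 0 0 0.1 0.19 0; 0 0 0 0 0 0 0",
)

```text
t: 9.35
position: [0.5068, -0.1773, 0.065]
orientation: [[0.001, 1.0, -0.014], [-0.0, -0.014, -1.0], [-1.0, 0.001, 0.0]]
wrist_force: [-0.2, 0.1, -0.2]
gripper_width: 0.0005
```

```bash
python3 -c "
from h import *
both('9');rel()
a=cv2.imread('pics/w9.png')[220:310,300:450]; cv2.imwrite('pics/w9c.png',cv2.resize(a,None,fx=5,fy=5,interpolation=cv2.INTER_CUBIC))"
```

```text
9.35 [ 0.5068 -0.1773  0.065 ] [-0.2  0.1 -0.2] q [-31.2  36.2 101.7   0.   42.   59.6] zang -90.8
th -90.8 y 28.0 z -15.5
```

View pics/b9.png

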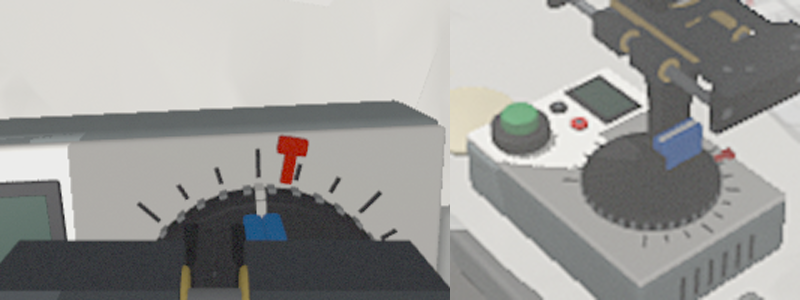

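View pics/w9c.png

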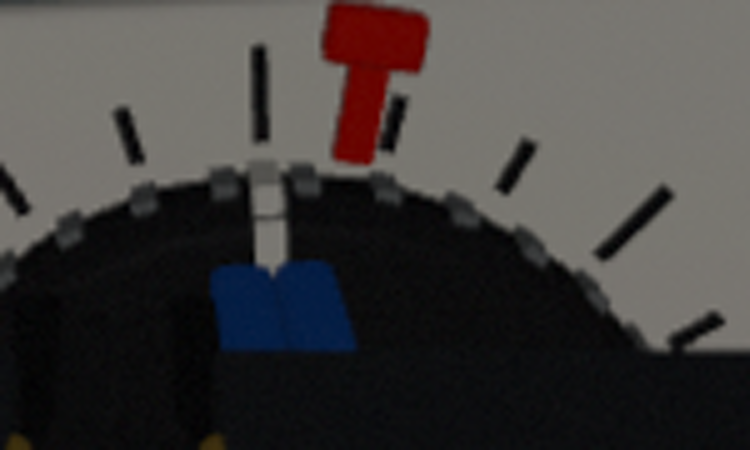

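```bash
python3 - <<'E'
from h import *
u=lambda a,b:((a+.5)/5-.5+300,(b+.5)/5-.5+220)
ang(9,[("15i",u(137,162),.057),("15o",u(120,110),.057),("0i",u(262,140),.057),("0o",u(259,47),.057),("mi",u(354,160),.057),("mo",u(369,70),.057),("-15i",u(388,150),.057),("-15o",u(401,97),.057),("-30i",u(502,190),.057),("-30o",u(531,142),.057),("idx",u(264,180),.0675),("idxin",u(271,265),.0675)])
E
```

```text
15i r 48.1 ang 15.03
15o r 53.8 ang 15.21
0i r 48.6 ang -0.23
0o r 58.3 ang 0.18
mi r 47.3 ang -11.63
mo r 56.8 ang -11.0
-15i r 49.1 ang -15.31
-15o r 54.8 ang -14.95
-30i r 49.5 ang -29.9
-30o r 55.3 ang -29.72
idx r 47.8 ang 0.48
idxin r 39.1 ang -0.51
```

Request:
carry_out(
  steps="4 0 0 0 0.1 0.2 0; 4 0 0 0 0.1 0.2 0; 0 0 0 0 0 0 0; 0 0 0 0 0 0 0",
)

```text
t: 9.85
position: [0.5082, -0.1814, 0.065]
orientation: [[0.0, 0.988, -0.152], [-0.0, -0.152, -0.988], [-1.0, 0.0, 0.0]]
wrist_force: [-0.3, 1.4, -0.0]
gripper_width: 0.0004
```

```bash
python3 -c "
from h import *
both('10');rel()
a=cv2.imread('pics/w10.png')[220:310,290:420]; cv2.imwrite('pics/w10c.png',cv2.resize(a,None,fx=6,fy=6,interpolation=cv2.INTER_CUBIC))"
```

```text
9.85 [ 0.5082 -0.1814  0.065 ] [-0.3  1.4 -0. ] q [-31.5  36.4 101.3  -0.   42.3  67.3] zang -98.8
th -98.8 y 27.7 z -15.5
```

View pics/w10c.png

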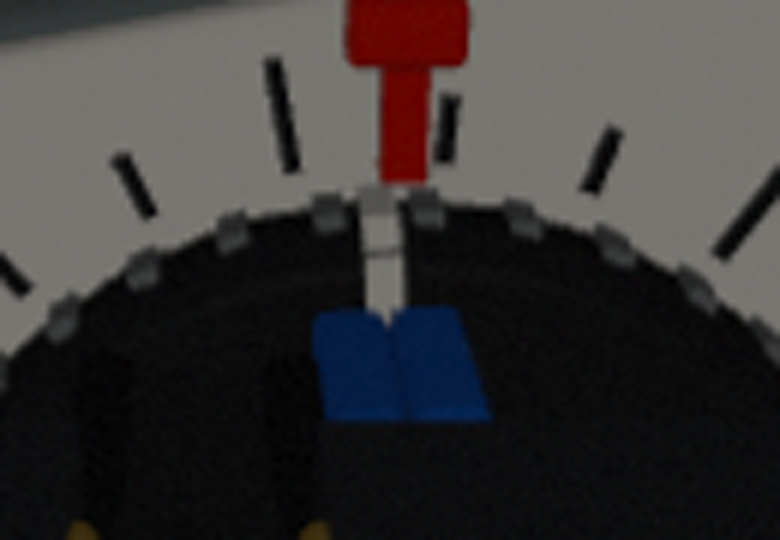

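```bash
python3 - <<'E'
from h import *
u=lambda a,b:((a+.5)/6-.5+290,(b+.5)/6-.5+220)
ang(10,[("15i",u(150,216),.057),("15o",u(121,156),.057),("0i",u(292,170),.057),("0o",u(272,60),.057),("mi",u(404,182),.057),("mo",u(406,68),.057),("-15i",u(444,162),.057),("-15o",u(452,95),.057),("-30i",u(591,191),.057),("-30o",u(615,129),.057),("idxrim",u(376,210),.0675),("idxin",u(386,310),.0675)])
E
```

```text
15i r 48.0 ang 15.0
15o r 53.9 ang 15.07
0i r 48.6 ang -0.05
0o r 58.3 ang 0.25
mi r 47.0 ang -11.33
mo r 57.0 ang -10.8
-15i r 49.1 ang -15.12
-15o r 54.9 ang -14.96
-30i r 49.6 ang -29.99
-30o r 55.3 ang -29.63
idxrim r 47.9 ang -7.47
idxin r 39.4 ang -8.64
```

```bash
cat >> h.py <<'E'
def fit(n,u,ticks,mk,idx):
    # ticks: list of (deg,inner uv,outer uv); fit axis with heading from yaw prior; h: correction of camera height
    import pickle; st,m,mo=pickle.load(open(f"pics/w{n}.pkl","rb")); wp=wpose(mo,st)
    g=lambda uv,z:ray(m,wp,u(*uv),z)[:2]
    A=np.array([g(p,.057) for d,i,o in ticks for p in (i,o)]); D=np.radians([d for d,i,o in ticks for _ in (0,1)])
    I=np.array([g(i,.057) for d,i,o in ticks])
    def f(v):
        a=A-v[:2]; e=D+v[2]; lat=a[:,1]*np.cos(e)-a[:,0]*np.sin(e)
        return np.r_[lat*1e3, (np.hypot(*(I-v[:2]).T)-.048)*1e3]
    r=least_squares(f,[*AX,0.02]); c=r.x[:2]; print("axis",c.round(4),"yaw",np.degrees(r.x[2]).round(2),"rms mm",np.sqrt(np.mean(r.fun**2)).round(2))
    def an(uv,z):
        d=g(uv,z)-c; return np.degrees(np.arctan2(d[1],d[0])-r.x[2]).round(2),(np.hypot(*d)*1e3).round(1)
    print("marker",[an(p,.057) for p in mk],"idx",[an(p,.0675) for p in idx])
    a=[g(p,.0675) for p in idx[:2]]; d=a[0]-a[1]; print("idx line dir",np.degrees(np.arctan2(d[1],d[0])-r.x[2]).round(2))
    a=[g(p,.057) for p in mk[:2]][::-1]; d=a[0]-a[1]; print("mk line dir",np.degrees(np.arctan2(d[1],d[0])-r.x[2]).round(2))
E
python3 - <<'E'
from h import *
u=lambda a,b:((a+.5)/6-.5+290,(b+.5)/6-.5+220)
fit(10,u,[(15,(150,216),(121,156)),(0,(292,170),(272,60)),(-15,(444,162),(452,95)),(-30,(591,191),(615,129)),(-45,(720,256),(779,176))],[(404,182),(406,68)],[(376,210),(386,310)])
u=lambda a,b:((a+.5)/5-.5+300,(b+.5)/5-.5+220)
fit(9,u,[(15,(137,162),(120,110)),(0,(262,140),(259,47)),(-15,(388,150),(401,97)),(-30,(502,190),(531,142)),(-45,(602,256),(669,190))],[(354,160),(369,70)],[(264,180),(271,265)])
u=lambda a,b:((a+.5)/5-.5+320,(b+.5)/5-.5+230)
fit(8,u,[(45,(103,97),(90,10)),(30,(231,95),(236,44)),(15,(350,124),(370,78)),(0,(457,181),(517,107))],[(521,248),(582,200)],[(169,135),(173,220)])
E
```

```text
axis [ 0.4789 -0.1945] yaw 2.09 rms mm 0.19
marker [(np.float64(-11.08), np.float64(46.2)), (np.float64(-10.95), np.float64(56.1))] idx [(np.float64(-7.2), np.float64(47.2)), (np.float64(-7.87), np.float64(38.7))]
idx line dir -4.16
mk line dir -10.36
axis [ 0.4789 -0.1947] yaw 2.21 rms mm 0.24
marker [(np.float64(-11.3), np.float64(46.5)), (np.float64(-11.09), np.float64(56.0))] idx [(np.float64(0.94), np.float64(47.4)), (np.float64(0.54), np.float64(38.7))]
idx line dir 2.73
mk line dir -10.07
axis [ 0.4791 -0.194 ] yaw 1.97 rms mm 0.2
marker [(np.float64(-12.72), np.float64(47.6)), (np.float64(-12.59), np.float64(55.5))] idx [(np.float64(38.4), np.float64(47.0)), (np.float64(38.02), np.float64(38.3))]
idx line dir 40.08
mk line dir -11.84
```

Request:
carry_out(
  steps="2 0 0 0 0.05 0.1 0; 0 0 0 0 0 0 0; 0 0 0 0 0 0 0; 0 0 0 0 0 -0.6 0; 0 0 0 0 0 -0.6 0; 0 0 0 -3 0 0 0; 0 0 0 -3 0 0 0; 0 0 0 0 -3.5 1 0; 0 0 0 0 -3.5 1 0; 0 0 0 0 0 0 0",
)

```text
t: 10.95
position: [0.4328, -0.1745, 0.1247]
orientation: [[-0.007, 0.982, -0.19], [0.004, -0.19, -0.982], [-1.0, -0.007, -0.002]]
wrist_force: [0.4, 0.3, -0.8]
gripper_width: 0.0006
```

```bash
python3 -c "
from h import *
both('11');rel()
a=cv2.imread('pics/w11.png')[150:300,220:420]; cv2.imwrite('pics/w11c.png',cv2.resize(a,None,fx=4,fy=4,interpolation=cv2.INTER_CUBIC))"
```

```text
10.95 [ 0.4328 -0.1745  0.1247] [ 0.4  0.3 -0.8] q [-3.57e+01  2.65e+01  1.09e+02 -1.00e-01  4.49e+01  6.53e+01] zang -101.0
th -100.9 y -42.8 z -7.7
```

View pics/w11.png

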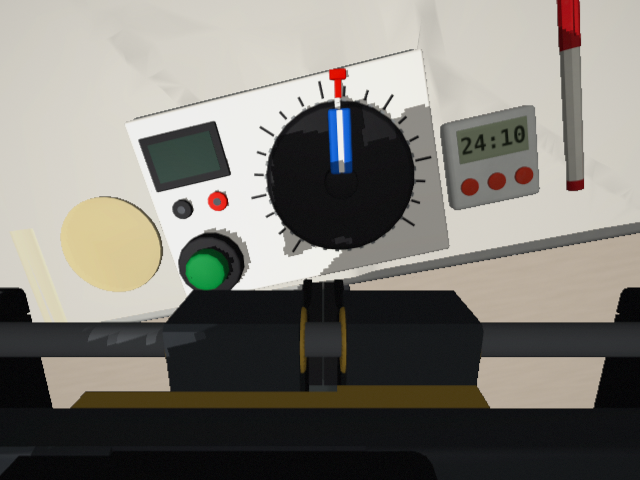

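View pics/w11c.png

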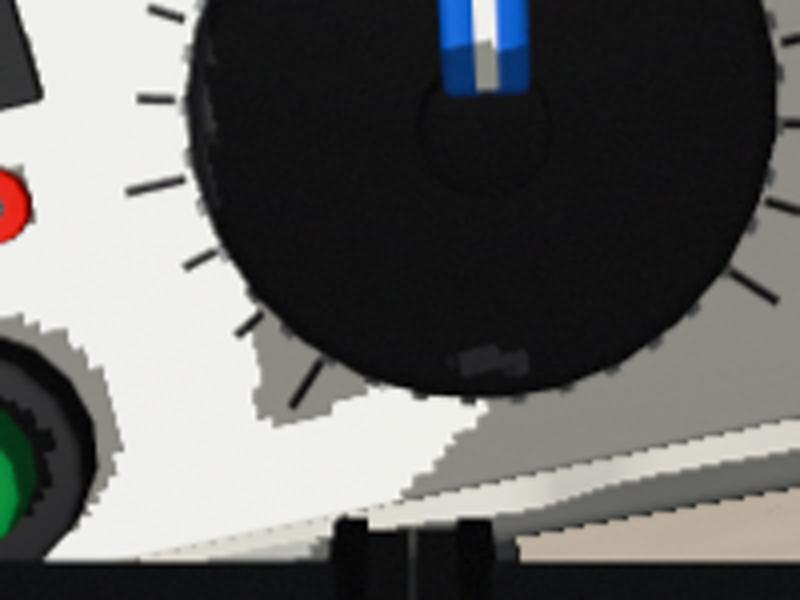

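The dial is in full view: its centre is at about (341,177), and the index line and red marker are close together near (338,100). I'll enlarge that area.

```bash
python3 -c "
import cv2
a=cv2.imread('pics/w11.png')[60:185,255:425]; cv2.imwrite('pics/w11c.png',cv2.resize(a,None,fx=4.7,fy=4.7,interpolation=cv2.INTER_CUBIC))
a=cv2.imread('pics/w11.png')[60:120,300:380]; cv2.imwrite('pics/w11d.png',cv2.resize(a,None,fx=10,fy=10,interpolation=cv2.INTER_CUBIC))"
```

```text
(no output)
```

View pics/w11c.png

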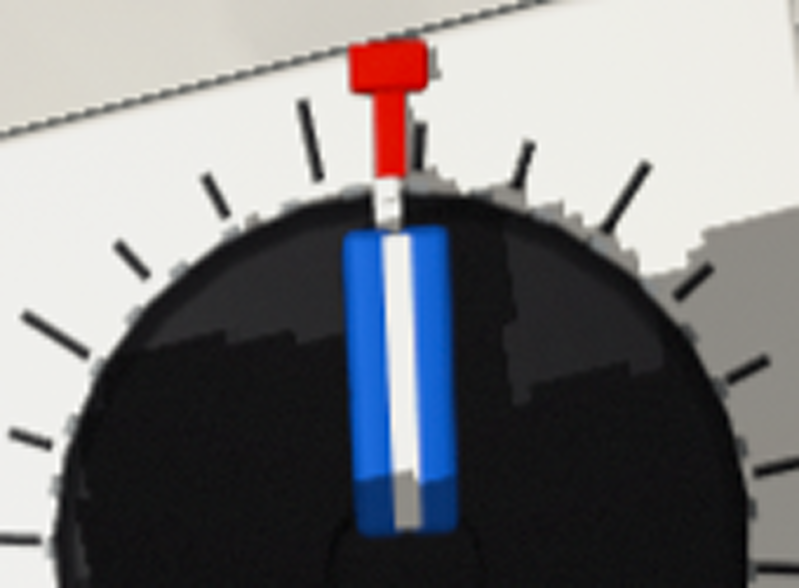

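View pics/w11d.png

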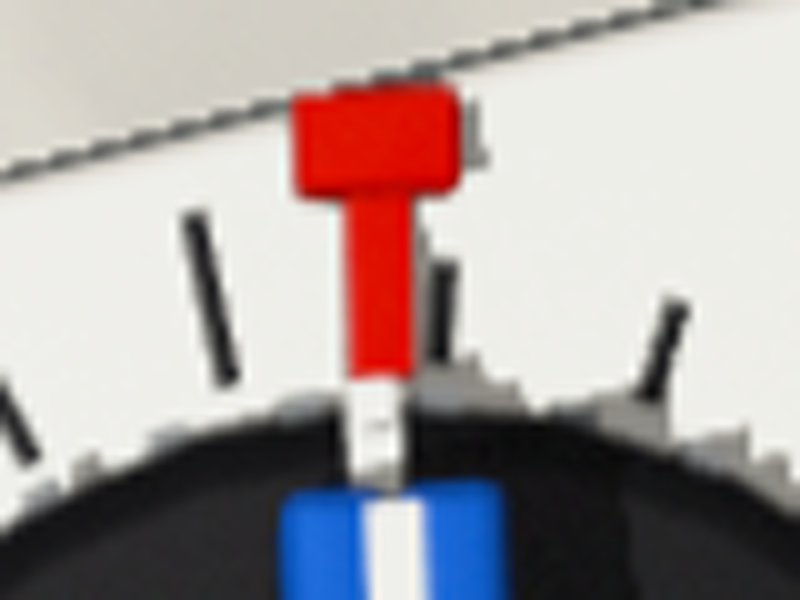

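```bash
cat >> h.py <<'E'
def fit2(n,u,ticks,groups):
    import pickle; st,m,mo=pickle.load(open(f"pics/w{n}.pkl","rb")); wp=wpose(mo,st)
    g=lambda uv,z:ray(m,wp,u(*uv),z)[:2]
    A=np.array([g(p,.057) for d,i,o in ticks for p in (i,o)]); D=np.radians([d for d,i,o in ticks for _ in (0,1)])
    I=np.array([g(i,.057) for d,i,o in ticks])
    def f(v):
        a=A-v[:2]; e=D+v[2]; lat=a[:,1]*np.cos(e)-a[:,0]*np.sin(e)
        return np.r_[lat*1e3, (np.hypot(*(I-v[:2]).T)-v[3])*1e3]
    r=least_squares(f,[*AX,0.02,.048]); c=r.x[:2]; print("axis",r.x.round(4),"yaw",np.degrees(r.x[2]).round(2),"rms mm",np.sqrt(np.mean(r.fun**2)).round(2), "cam-axis xy",(wp[:2,3]-c).round(3),wp[2,3].round(3))
    for nm,pts in groups:
        q=[]
        for p in pts:
            d=g(p[:2],p[2])-c; q.append((np.degrees(np.arctan2(d[1],d[0])-r.x[2]).round(2),(np.hypot(*d)*1e3).round(1)))
        print(nm,[tuple(map(float,x)) for x in q])
E
python3 - <<'E'
from h import *
u=lambda a,b:((a+.5)/4.7-.5+255,(b+.5)/4.7-.5+60)
d=lambda a,b,z:((a/10+300-255)*4.7,(b/10)*4.7,z)
T=[(15,(225,213),(207,177)),(0,(318,178),(304,102)),(30,(145,275),(119,243)),(45,(86,354),(25,316)),(-15,(419,168),(421,125)),(-30,(519,185),(530,143)),(-45,(607,228),(647,165)),(-60,(678,297),(711,268)),(-75,(730,381),(767,360))]
for h in (.057,.059,.061):
  fit2(11,u,T,[("mk",[d(381,370,h),d(378,200,h)]),("idx disc",[d(376,400,.0675),d(381,470,.0675)]),("fin",[(397,240,.0905),(401,330,.0905),(405,440,.0905),(408,525,.0905)]),("finedge",[((346+447)/2,235,.0905),((358+457)/2,500,.0905)]),("hub",[((341-255)*4.7,(177-60)*4.7,.0815)])])
E
```

```text
axis [ 0.4785 -0.1943  0.0319  0.0491] yaw 1.83 rms mm 0.11 cam-axis xy [0.029 0.005] 0.297
mk [(-10.76, 48.3), (-10.81, 57.7)]
idx disc [(-9.85, 45.8), (-10.04, 42.0)]
fin [(-9.67, 38.6), (-9.78, 29.0), (-9.74, 16.9), (-9.53, 7.3)]
finedge [(-9.62, 39.1), (-9.88, 10.1)]
hub [(-5.95, 3.4)]
axis [ 0.4785 -0.1943  0.0319  0.0491] yaw 1.83 rms mm 0.11 cam-axis xy [0.029 0.005] 0.297
mk [(-10.67, 48.1), (-10.73, 57.5)]
idx disc [(-9.85, 45.8), (-10.04, 42.0)]
fin [(-9.67, 38.6), (-9.78, 29.0), (-9.74, 16.9), (-9.53, 7.3)]
finedge [(-9.62, 39.1), (-9.88, 10.1)]
hub [(-5.95, 3.4)]
axis [ 0.4785 -0.1943  0.0319  0.0491] yaw 1.83 rms mm 0.11 cam-axis xy [0.029 0.005] 0.297
mk [(-10.58, 48.0), (-10.65, 57.3)]
idx disc [(-9.85, 45.8), (-10.04, 42.0)]
fin [(-9.67, 38.6), (-9.78, 29.0), (-9.74, 16.9), (-9.53, 7.3)]
finedge [(-9.62, 39.1), (-9.88, 10.1)]
hub [(-5.95, 3.4)]
```

The tick fit is consistent to 0.1 mm: the marker is at −10.7° and the index at about −9.8°, so about 0.9° is left. I'll retrace the path and nudge 0.4 mm further.

Request:
carry_out(
  steps="0 0 0 0 3.5 -1 0; 0 0 0 0 3.5 -1 0; 0 0 0 3 0 0 0; 0 0 0 3 0 0 0; 0 0 0 0 0 0 0; 0 0 0 0 0 0.5 0; 0 0 0 0 0 0.4 0; 0 0 0 0 0 0.2 0; 0 0 0 0 0 0.1 0; 0 0 0 0 0 0 0",
)

```text
t: 12.05
position: [0.5089, -0.183, 0.0659]
orientation: [[0.002, 0.982, -0.19], [-0.001, -0.19, -0.982], [-1.0, 0.002, 0.001]]
wrist_force: [-0.6, -0.0, 0.4]
gripper_width: 0.0006
```

```bash
python3 -c "
from h import *
wsave('12');rel()"
```

```text
12.05 [ 0.5089 -0.183   0.0659] [-0.6 -0.   0.4] q [-31.6  36.3 101.2  -0.   42.4  69.3] zang -100.9
th -100.9 y 27.8 z -15.3
```

Request:
carry_out(
  steps="0 0 0 0 0 0.02 0; 0 0 0 0 0 0.02 0; 0 0 0 0 0 0 0; 0 0 0 0 0 0 0; 0 0 0 0 0 -0.6 0; 0 0 0 0 0 -0.6 0; 0 0 0 -3 0 0 0; 0 0 0 -3 0 0 0; 0 0 0 0 -3.5 1 0; 0 0 0 0 -3.5 1 0",
)

```text
t: 13.1
position: [0.4389, -0.1774, 0.126]
orientation: [[0.003, 0.982, -0.187], [-0.002, -0.187, -0.982], [-1.0, 0.003, 0.002]]
wrist_force: [0.4, 0.0, -0.7]
gripper_width: 0.0007
```

Request:
carry_out(
  steps="0 0 0 0 0 0 0; 0 0 0 0 0 0 0",
)

```text
t: 13.3
position: [0.4379, -0.1771, 0.1252]
orientation: [[0.0, 0.982, -0.19], [-0.0, -0.19, -0.982], [-1.0, 0.0, -0.0]]
wrist_force: [0.1, -0.0, 0.0]
gripper_width: 0.0002
```

```bash
python3 -c "
from h import *
wsave('w13');rel()
a=cv2.imread('pics/w13.png')[60:185,255:425]; cv2.imwrite('pics/w13c.png',cv2.resize(a,None,fx=4.7,fy=4.7,interpolation=cv2.INTER_CUBIC))
a=cv2.imread('pics/w13.png')[60:120,300:380]; cv2.imwrite('pics/w13d.png',cv2.resize(a,None,fx=10,fy=10,interpolation=cv2.INTER_CUBIC))"
```

```text
13.3 [ 0.4379 -0.1771  0.1252] [ 0.1 -0.   0. ] q [-35.6  26.7 108.5   0.   44.8  65.3] zang -101.0
th -100.9 y -41.5 z -7.2
```

View pics/w13c.png

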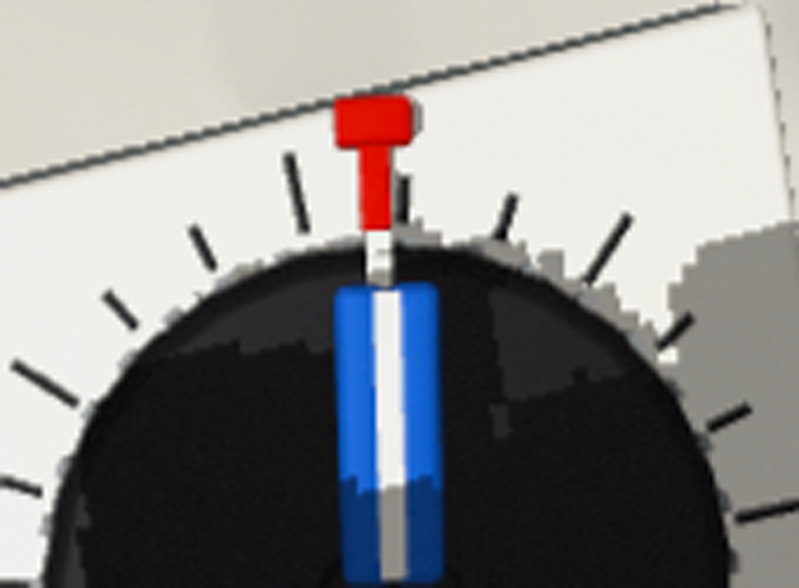

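View pics/w13d.png

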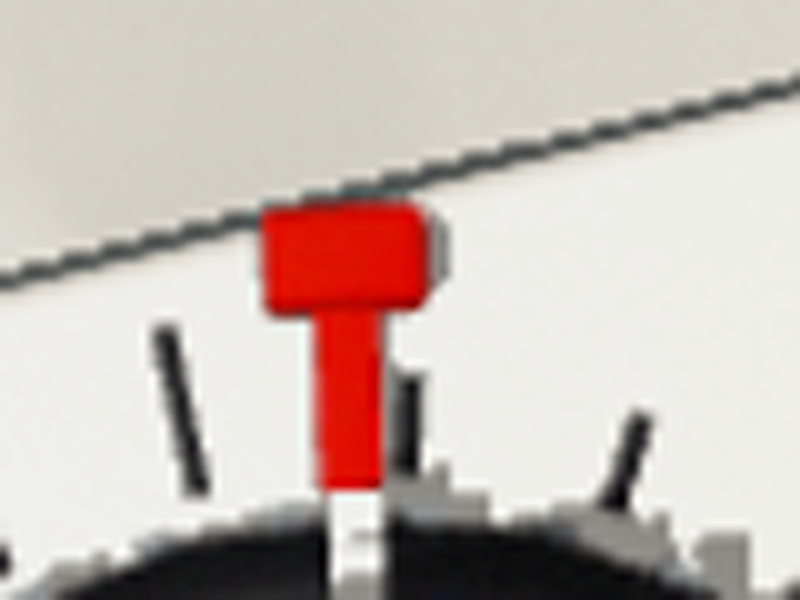

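```bash
python3 - <<'E'
from h import *
u=lambda a,b:((a+.5)/4.7-.5+255,(b+.5)/4.7-.5+60)
T=[(15,(211,268),(194,229)),(0,(304,231),(289,155)),(30,(132,325),(106,294)),(45,(74,402),(14,364)),(-15,(404,220),(405,178)),(-30,(502,236),(514,196)),(-45,(589,281),(630,217)),(-60,(661,346),(691,317)),(-75,(712,428),(748,408))]
d=lambda a,b,z:((a/10+300-255)*4.7,(b/10)*4.7,z)
fit2(13,u,T,[("mk",[d(350,480,.058),d(347,320,.058)]),("idx disc",[d(356,520,.0675),(381,275,.0675)]),("fin",[(386.5,300,.0905),(389,380,.0905),(391,480,.0905),(393,570,.0905)]),("finedge",[((335+438)/2,300,.0905),((343+443)/2,570,.0905)])])
E
```

```text
axis [ 0.4783 -0.1942  0.0331  0.0491] yaw 1.9 rms mm 0.11 cam-axis xy [0.033 0.003] 0.298
mk [(-10.83, 48.3), (-10.88, 57.4)]
idx disc [(-10.8, 45.5), (-11.05, 41.9)]
fin [(-10.7, 38.2), (-10.8, 29.5), (-10.66, 18.3), (-10.37, 8.0)]
finedge [(-10.7, 38.2), (-10.37, 8.0)]
```

The index (−10.8°) now matches the marker (−10.85°). Next is the button, at about (0.439, −0.100).

Request:
carry_out(
  steps="0 0 0 0 -0.67 -3.8 0; 0 0 0 0 -0.67 -3.8 0; 0 0 0 0 0 0 0; 0 0 0 2 0 0 0; 0 0 0 2 0 0 0; 0 0 0 0.7 0 0 0; 0 0 0 0 0 0 0; 0 0 0 0 0 0 0",
)

```text
t: 14.15
position: [0.4402, -0.1007, 0.0781]
orientation: [[0.001, 0.982, -0.189], [-0.0, -0.189, -0.982], [-1.0, 0.001, 0.0]]
wrist_force: [0.2, -1.3, 0.2]
gripper_width: 0.0007
```

```bash
python3 -c "
from h import *
both('14')
c=env.camera('scene')['color'][:,:,::-1][205:285,245:345];cv2.imwrite('pics/s14.png',cv2.resize((255*(c/255.)**.5).astype(np.uint8),None,fx=7,fy=7,interpolation=cv2.INTER_CUBIC))
s=env.camera('scene');print(((P(s['mtx'],s['pose'],[[.4392,-.1,.0795]])-[245,205])*7))"
```

```text
14.15 [ 0.4402 -0.1007  0.0781] [ 0.2 -1.3  0.2] q [-27.1  30.9 113.5  -0.   35.6  73.8] zang -100.9
[[227.58421595 308.67400342]]
```

View pics/s14.png

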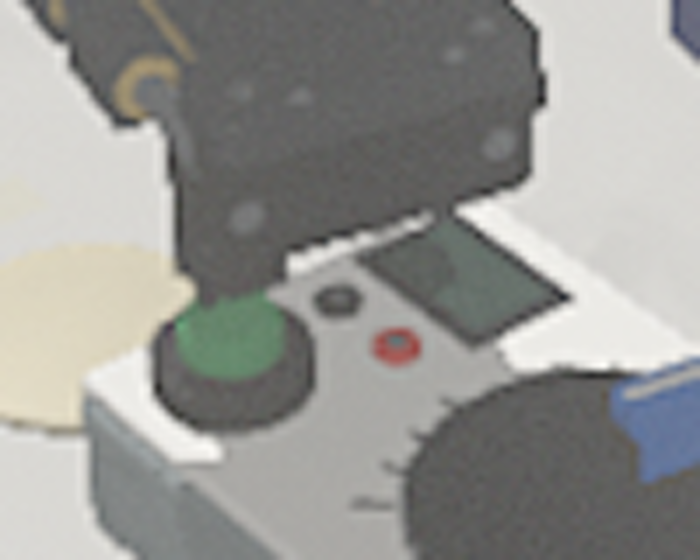

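Request:
carry_out(
  steps="0 0 0 0.3 -0.1 -0.05 0; 0 0 0 0.3 0 0 0; 0 0 0 0.3 0 0 0; 0 0 0 0.2 0 0 0; 0 0 0 0 0 0 0; 0 0 0 0 0 0 0",
)

```text
t: 14.95
position: [0.4384, -0.0995, 0.0669]
orientation: [[-0.0, 0.982, -0.189], [0.0, -0.189, -0.982], [-1.0, -0.0, -0.0]]
wrist_force: [-0.9, 0.4, 2.2]
gripper_width: 0.0004
```

Request:
carry_out(
  steps="0 0 0 0.2 0 0 0; 0 0 0 0.2 0 0 0; 0 0 0 0 0 0 0; 0 0 0 0 0 0 0",
)

```text
t: 15.35
position: [0.4384, -0.0995, 0.063]
orientation: [[-0.0, 0.982, -0.189], [0.0, -0.189, -0.982], [-1.0, -0.0, -0.0]]
wrist_force: [-0.9, -0.9, 4.3]
gripper_width: 0.0005
```

Request:
carry_out(
  steps="0 0 0 0.1 0 0 0; 0 0 0 0.1 0 0 0; 0 0 0 0 0 0 0; 0 0 0 0 0 0 0",
)

```text
t: 15.75
position: [0.4385, -0.0995, 0.0621]
orientation: [[0.001, 0.982, -0.189], [-0.0, -0.189, -0.982], [-1.0, 0.001, 0.0]]
wrist_force: [-3.1, 0.6, 16.5]
gripper_width: 0.0004
```

```bash
python3 -c "
from h import *
both('15')
c=env.camera('scene')['color'][:,:,::-1][205:285,245:345];cv2.imwrite('pics/s15.png',cv2.resize((255*(c/255.)**.5).astype(np.uint8),None,fx=7,fy=7,interpolation=cv2.INTER_CUBIC))"
```

```text
15.75 [ 0.4385 -0.0995  0.0621] [-3.1  0.6 16.5] q [-27.1  32.7 114.3  -0.   32.9  73.8] zang -100.9
```

View pics/s15.png

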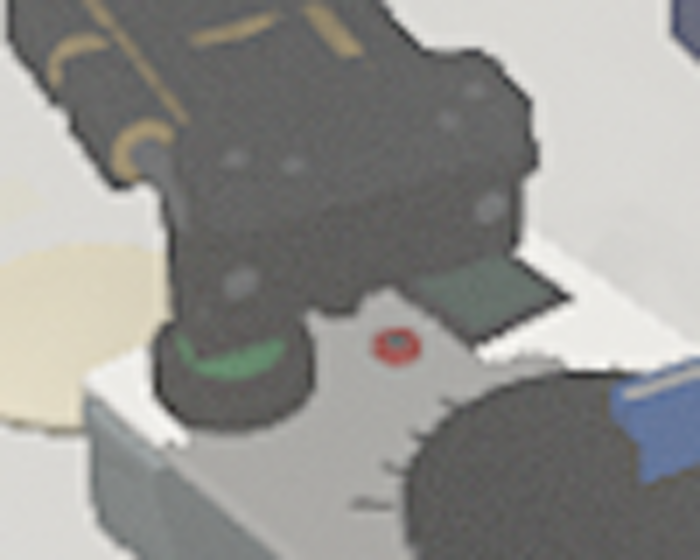

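```bash
python3 -c "
from h import *
s=env.observe();print(s['wrist_force'],s['ft_torque'],s['position'])"
```

```text
[-3.49860041  0.67654916 16.08852318] [ 0.13051365  0.67294552 -0.02830753] [ 0.43843411 -0.09952891  0.0620893 ]
```

Request:
carry_out(
  steps="0 0 0 0.1 0 0 0; 0 0 0 0 0 0 0; 0 0 0 0 0 0 0",
)

```text
t: 16.2
position: [0.4385, -0.0995, 0.0619]
orientation: [[0.001, 0.982, -0.189], [-0.001, -0.189, -0.982], [-1.0, 0.001, 0.0]]
wrist_force: [-3.8, 1.0, 25.7]
gripper_width: 0.0003
```

```bash
python3 -c "
from h import *
s=env.observe();print(s['wrist_force'],s['ft_torque'],s['position'])"
```

```text
[-3.8467707   0.97002325 25.69946426] [0.13296964 0.88896488 0.033565  ] [ 0.43847341 -0.09953577  0.06191533]
```

Force rose sharply at TCP 62.2 mm, where the spring reached about 5 N, which suggests the end stop. I'll check the travel while releasing slowly.

Request:
carry_out(
  steps="0 0 0 -0.4 0 0 0; 0 0 0 0 0 0 0; 0 0 0 0 0 0 0; 0 0 0 0 0 0 0",
)

```text
t: 16.6
position: [0.4385, -0.0995, 0.0638]
orientation: [[-0.0, 0.982, -0.189], [0.0, -0.189, -0.982], [-1.0, -0.0, -0.0]]
wrist_force: [0.1, 0.9, 4.5]
gripper_width: 0.0003
```

Request:
carry_out(
  steps="0 0 0 -0.2 0 0 0; 0 0 0 0 0 0 0; 0 0 0 0 0 0 0; 0 0 0 0 0 0 0",
)

```text
t: 17.0
position: [0.4385, -0.0995, 0.0658]
orientation: [[-0.0, 0.982, -0.189], [0.0, -0.189, -0.982], [-1.0, -0.0, -0.0]]
wrist_force: [0.1, 0.4, 3.1]
gripper_width: 0.0004
```

Request:
carry_out(
  steps="0 0 0 -0.1 0 0 0; 0 0 0 0 0 0 0; 0 0 0 0 0 0 0; 0 0 0 0 0 0 0",
)

```text
t: 17.4
position: [0.4385, -0.0995, 0.0669]
orientation: [[-0.0, 0.982, -0.189], [0.0, -0.189, -0.982], [-1.0, -0.0, -0.0]]
wrist_force: [-0.3, 0.8, 2.1]
gripper_width: 0.0006
```

Request:
carry_out(
  steps="0 0 0 -0.1 0 0 0; 0 0 0 0 0 0 0; 0 0 0 0 0 0 0; 0 0 0 0 0 0 0",
)

```text
t: 17.8
position: [0.4385, -0.0995, 0.0679]
orientation: [[-0.0, 0.982, -0.189], [0.0, -0.189, -0.982], [-1.0, -0.0, -0.0]]
wrist_force: [-0.7, -0.0, 2.1]
gripper_width: 0.001
```

Request:
carry_out(
  steps="0 0 0 -0.1 0 0 0; 0 0 0 0 0 0 0; 0 0 0 0 0 0 0; 0 0 0 0 0 0 0",
)

```text
t: 18.2
position: [0.4386, -0.0996, 0.0689]
orientation: [[0.0, 0.982, -0.189], [-0.0, -0.189, -0.982], [-1.0, 0.0, 0.0]]
wrist_force: [0.7, -0.3, 0.1]
gripper_width: 0.0003
```

Contact was lost at about 68.5 mm and the stop was at 62.3 mm, so travel was about 6.2 mm: a full press. Raising up and checking the final state.

Request:
carry_out(
  steps="0 0 0 -2 0 0 0; 0 0 0 -3 0 0 0; 0 0 0 -1 -0.5 3.8 0; 0 0 0 0 0 3.8 0; 0 0 0 0 0 0 0; 0 0 0 0 0 0 0",
)

```text
t: 18.8
position: [0.4189, -0.1736, 0.1289]
orientation: [[-0.0, 0.981, -0.192], [0.001, -0.192, -0.981], [-1.0, -0.0, -0.0]]
wrist_force: [-0.3, 0.2, -0.2]
gripper_width: 0.0005
```

```bash
python3 -c "
from h import *
wsave('w16')
a=cv2.imread('pics/w16.png')[40:280,220:540]; cv2.imwrite('pics/w16c.png',cv2.resize(a,None,fx=2.5,fy=2.5,interpolation=cv2.INTER_CUBIC))
c=env.camera('top')['color'][:,:,::-1];cv2.imwrite('pics/top16.png',cv2.resize(c[195:315,190:480],None,fx=2.7,fy=2.7))
c=env.camera('scene')['color'][:,:,::-1];cv2.imwrite('pics/scene16.png',c[200:400,200:460])"
```

```text
18.8 [ 0.4189 -0.1736  0.1289] [-0.3  0.2 -0.2] q [-36.7  25.2 110.9   0.   43.9  64.3] zang -101.0
```

View pics/w16.png

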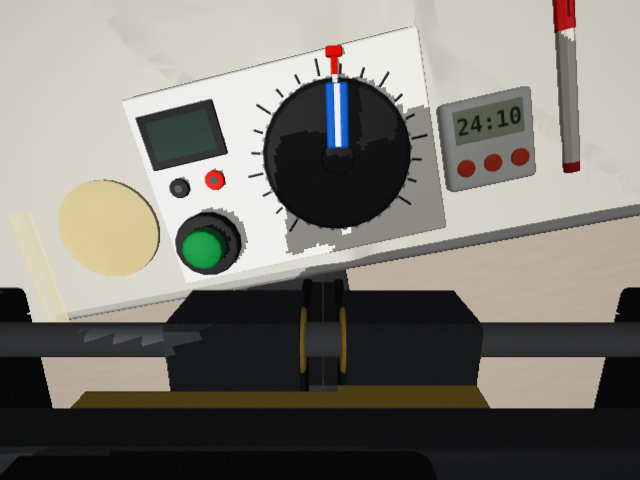

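View pics/top16.png

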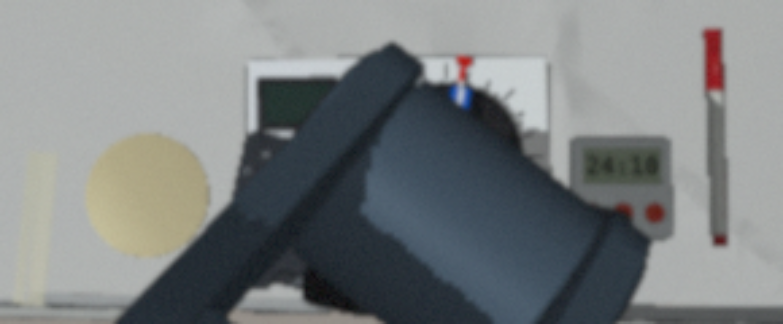

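View pics/scene16.png

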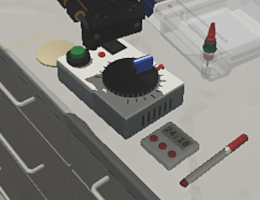

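The index line still points at the marker (334,75), the button is back up, the dish, timer and pen are where they were, and the arm is touching nothing. Handing in.

```bash
python3 -c "
from h import *
print(env.sign_off())"
```

```text
the job is handed in; nothing more can be done
None
```

I set the dial to the red marker, then pressed the green button fully and let it go. I handed the job in at about 19 s of the 51 s allowed. I pushed the fin with closed fingertips, never pinched it, and never pushed the dial back.

- **Dial:** fitted to the scale ticks in the wrist view, the index line reads about −10.8° and the marker about −10.85°. After the button press I only checked it by eye, and it still lined up. I saw about 2 N at the fin when I checked during the push.
- **Button:** the spring reached about 5 N at a hard stop. Contact was lost about 6.2 mm higher on release, which matches the full 6 mm travel. I pressed on to 26 N to confirm the stop. The button looked back up in the last pictures.
- **Surroundings:** the petri dish, timer and pen looked unmoved by eye in the last pictures. The arm was clear of everything, with no force at the wrist.

**A check that disagreed:** the stated fingertip position did not match what I found. The closed fingertips end about 13 mm behind the TCP, not 14 mm ahead as `env.nose_length` says. A first approach at the stated height touched nothing, so I worked from the measured tip instead.

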